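# Key a buffing wheel hub on its shaft

### The arm

A 6-joint arm with a two-finger parallel gripper is mounted at the origin on the work surface. World frame = base frame: x ahead of the robot, y to its left, z up, the work surface at z = 0. Lengths are in m, angles in rad, forces in N, time in s.
With the tool pointing down it reaches from about 0.425 to 0.95 m from the base axis. Payload 3.5 kg.
Tool frame: the origin (TCP) lies at the very end of the fingers, on their centre line; the grasp point (between the pads) lies behind it (ctrl.grasp_offset is the z of the grasp point in the tool frame, in m); z points along the fingers, x is the direction in which the jaws open and shut, and the axes are right-handed (so a half turn about z gives the same grasp; the last joint's range is limited). The gripper opens to 85 mm and grips with 20 to 120 N. Pads are 22 mm wide; open, the fingers measure 114 mm over their backs; the gripper's body (76 mm by 85 mm) begins 54 mm behind the grasp point. The pads swing forward as they close: fully open they stand 13 mm farther back than shut.
Start: joints at [1.12, 0.286, 1.577, -0, 1.279, -0.15], TCP at [0.2, 0.645, 0.231] pointing down, gripper open.
Joint ranges: [-2.77, 2.77], [-0.9, 2.22], [0.21, 2.48], [-1.53, 4.67], [0.24, 2.81], [-2.84, 2.84]. Speed limits (rad/s): [2.79, 2.79, 3.14, 3.14, 3.14, 3.14].

### API

Orientations are given as a unit quaternion [x, y, z, w].
In Python, from plant import ctrl gives the robot as it stands.
- The arm moves only by the shell command python3 -m jog 'ROWS' [FORCE]. ROWS is JSON, a list of rows, each an object with "grip": the closure, from 0 (fully open) to 1 (shut); "xyz": the shift along the tool's x, y, z in m, a list of three; "dr": the turn, a rotation vector about the tool's x, y, z in rad, a list of three. A call has 1 to 12 rows; each row is the pose to reach, as a shift and turn from the pose commanded when the call began, along the tool's axes at that moment; what a row does not reach only later rows make up. A row lasts 1/12 s, in which the tool goes at most 41.7 mm and 7.16 degrees, less where a joint would pass 70% of its speed; a pose out of reach is approached as far as the arm can. A call with a gripper value outside its range is refused whole. The fingers move at their own pace and stop on an object; FORCE is the grip in N (left out, the last holds). Time passes only in rows, so rows that repeat a pose let the fingers close. It gives the time, the measured TCP pose, the force and the opening at its end, in the units of the state.
- ctrl.get_state(): the state, without advancing time (a new reading comes with each control period).
- ctrl.read_camera(name): name is "scene" or "top" or "wrist"; returns the picture (400x640x3 uint8, red, green, blue); there is no depth.
- ctrl.get_calibration(name): a dict with "mtx" (3x3 intrinsics, pixels), "R" (3x3) and "t" (3): a world point X has camera coordinates R X + t; the wrist camera has in their place "hand_eye" (4x4, takes a point from camera to tool coordinates, whose origin is the TCP and whose axes are the tool frame's). Camera axes: x right, y down, z forward; pixel columns grow to the right and rows downward; lengths in m; the calibration is good to about 2 mm. The wrist camera is an equidistant fisheye: a pixel r from the principal point sees the ray r / f radians off the axis. A picture is of the moment at which its call begins: read the wrist's pose just before it. get_calibration takes no time and is no camera call.
- ctrl.sign_off(): hands the job in, once; it reports no verdict.
The state is a dict: "time": time; "qpos": joint angles; "dq": joint speeds; "joint_efforts": joint torques, N m; "eef_pos": TCP position; "tcp_rot": TCP orientation; "contact_force": force on the tool from outside, world axes, zero at the start; "wrist_torque": the same for the moment, N m; "opening": opening from 0.0 (shut) to 1.0 (fully open).
Only numpy, scipy, OpenCV 4.12 (cv2) and the standard library are available. Lean on these libraries where they do the work, as an engineer would, in place of code of your own. Each camera call takes 0.05 s, during which the arm holds its last target.

### The job

Take the headed taper key out of the wooden rack, set it thin end down into the keyway between the buffing wheel's hub and its shaft with its straight face against the shaft, and tap or press its head down, firmly but without forcing it, until it is wedged tight. Let go and leave it standing tight in the hub, and do not disturb the other things on the bench.

Things in the scene. Friction and masses are not known exactly. Their poses are not given: they have to be found in the camera images.
- key: bare aluminium taper key standing thin end down, about 30 mm deep with 1-2 mm play, in any of the rack's 3 pockets; 16 mm wide (y), 90 mm tall with head, about 75 g. Origin: mid-width under the thin end at the straight face; z up to the head. Straight face is the plane x = 0, looking to -x; sloping face looks to +x, at x = 7.5 mm at the thin end, growing 1 mm per 6 mm of height. May lean slightly.
- key_head (a point): middle of the flat top of the key's head, 4 mm to +x of the straight face and 90 mm above the thin end; axes as the key. The head is a block x = -10 to +18 mm, y = -11 to +11 mm, z = 70 to 90 mm in the key's frame: it overhangs the straight face.
- hub: buffing wheel lying flat, fixed: blue disc 170 mm across, 30 mm thick, with a grey cast hub 104 mm across, its flat top 90 mm above the bench. Origin: on the axis at bench height, z up, +x towards the keyway, the one opening in the hub's ring, 20 mm wide (y = -10 to +10 mm), 60 mm deep, open at the top. Inside stands a six-sided steel shaft, 40 mm across flats, its top 2 mm above the hub's.
- keyway (a point): middle of the keyway's mouth, in the hub's top (hub x = 26.4, z = 90 mm); axes as the hub. Inner wall: a shaft flat, upright, at hub x = 20 mm give or take 1.25 mm (unmeasured play). Outer wall: the hub, at hub x = 32.75 mm at the top, sloping inward 1 mm per 6 mm of depth like the key. So the key grows tight with its thin end anywhere from 24 to 39 mm deep; it never bottoms.
- hub_top (a point): hub axis at the height of the hub's top. How it feels: stiff metal, friction about 0.6; the key slides freely until both faces touch, then the resistance climbs steeply, within a millimetre or two. Once tight it holds itself. 20 to 30 N straight down on the head makes it properly tight; under about 12 N it is loose; over about 40 N it is forced and would crack the hub.
- rack: fixed wooden block 172 x 56 x 42 mm; origin under its centre, z up; three pockets 30 mm deep in a row along its x, 55 mm apart, the middle one at the centre. The key's x, y axes lie along the rack's.
- plain_bar: plain straight steel bar without a head, 10 x 14 x 78 mm, standing in another pocket of the rack; not wanted
- drift: round brass drift, 12 mm thick with an 18 mm head, 84 mm tall, standing in the remaining pocket of the rack; not wanted
- shoe_last: wooden shoe last, 260 mm long, 100 mm tall, lying on the bench; leave alone
- glue_jar: white jar with black cap, 72 mm across, 85 mm tall; leave alone
- thread_cone: green thread cone, 64 mm across, 95 mm tall; leave alone
- brush: hand brush lying on the bench; leave alone
- screwdriver: screwdriver lying on the bench; leave alone
- tape_roll: roll of paper tape, 90 mm across, 20 mm tall; leave alone
Things that resemble listed ones, but are neither listed nor needed, are in the scene too. There is more than one size of the key; the job needs the larger. Leave any red look-alike of the hub alone.

How it is judged:
On the way, in this order (a step that is already met when the one before it is completed fails the run):
1. the key stands in the keyway, its thin end at least 12 mm below the hub's top, straight face to the shaft (x of key in the frame of hub between 0.0165 and 0.024 m and y of key in the frame of hub between -0.005 and 0.005 m and z of key in the frame of hub between 0.032 and 0.078 m and angle between the x axis of key and the x axis of hub, either way round below 0.2 rad), for 0.1 s.
2. the key is tight: it squeezes the hub with more than 18 N (all of step 1 and contact force between key and hub above 18 N), for 0.2 s.
At the end, for the whole second after the job is handed in: The key stands let go and at rest in the keyway, straight face to the shaft, thin end 12 to 58 mm below the hub top, within 5 mm of mid-keyway, turned under 0.2 rad, leaning under 0.12 rad, and by itself squeezes the hub with over 18 N (all of step 2 and angle between key's own z axis and vertical below 0.12 rad and linear speed of key below 0.02 m/s); the robot touches nothing.
It fails at once if the key is forced: it squeezes the hub with more than 60 N (contact force between key and hub above 60 N).
It fails at once if another thing of the rack or the bench is moved more than 30 mm (distance of any of plain_bar, drift, shoe_last, glue_jar, thread_cone, brush, screwdriver, tape_roll from where it was at the start of the episode above 0.03 m).
It also fails if it takes over 48 s, if anything falls off the work surface, if the arm or the gripper's body presses on something with over 40 N, if the wrist force passes 120 N, or if a joint passes its speed limit or range.

## Working session

There is one attempt and no reset: what is moved stays moved. The work goes in short steps, Python scripts to look and compute and a shell command to move; the robot and the scene stay as the last step left them, time stands still between calls to the robot, and variables do not carry over. Pictures are saved under pics/ and viewed, and the job is handed in when it is done.

```bash
ls; mkdir -p pics
python3 - <<'E'
from plant import ctrl
import cv2
print(ctrl.get_state()); print(ctrl.grasp_offset)
for n in ["scene","top","wrist"]:
    im=ctrl.read_camera(n); cv2.imwrite(f"pics/{n}0.png",im[:,:,::-1])
    print(n,ctrl.get_calibration(n))
E
```

```text
pics
{'time': 0.0, 'qpos': array([ 1.11996134e+00,  2.87170840e-01,  1.57820624e+00,  1.92370730e-05,
        1.27858761e+00, -1.49992676e-01]), 'dq': array([ 3.28720694e-04, -2.51791421e-05,  1.81932522e-04,  1.39958580e-03,
       -3.38344447e-03, -3.79700255e-04]), 'joint_efforts': array([ 9.75404146e-04, -4.06003010e+01, -2.92617452e+01, -1.35443138e-04,
        5.92875367e-03,  1.84201821e-05]), 'eef_pos': array([0.19968841, 0.6440894 , 0.2299279 ]), 'tcp_rot': array([ 8.05086417e-01,  5.93156349e-01, -1.05354088e-03,  5.44768982e-04]), 'contact_force': array([ 0.44089943, -0.69311434, -0.11630582]), 'wrist_torque': array([-0.00789739,  0.00360573, -0.03819032]), 'opening': 0.9966801946003546}
-0.0187
scene {'mtx': array([[397.401156  ,   0.        , 322.75470214],
       [  0.        , 397.401156  , 205.29972609],
       [  0.        ,   0.        ,   1.        ]]), 'R': array([[ 6.92794319e-01,  7.21135214e-01,  1.83227428e-04],
       [ 3.75179480e-01, -3.60217769e-01, -8.54098072e-01],
       [-6.15854195e-01,  5.91783036e-01, -5.20111959e-01]]), 't': array([-0.3717202 , -0.
[... 215 characters left out ...]
5, -0.99988818,  0.0134331 ],
       [-0.98921015, -0.0084662 , -0.1462587 ],
       [ 0.14635608, -0.01232702, -0.98915517]]), 't': array([0.00937525, 0.53851861, 1.09007123])}
wrist {'mtx': array([[309.70691629,   0.        , 318.67187613],
       [  0.        , 309.70691629, 194.55330284],
       [  0.        ,   0.        ,   1.        ]]), 'hand_eye': array([[ 9.99998761e-01,  1.15273571e-03,  1.07227942e-03,
        -7.18690891e-04],
       [-1.42800912e-03,  9.50897269e-01,  3.09503384e-01,
        -7.89547776e-02],
       [-6.62851966e-04, -3.09504532e-01,  9.50897737e-01,
        -1.42494522e-01],
       [ 0.00000000e+00,  0.00000000e+00,  0.00000000e+00,
         1.00000000e+00]])}
```

View pics/scene0.png

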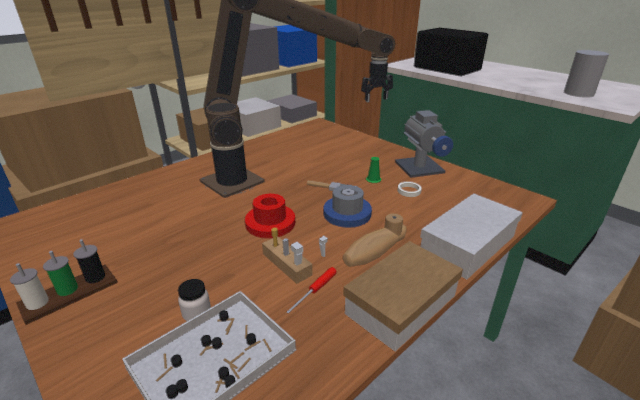

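View pics/top0.png

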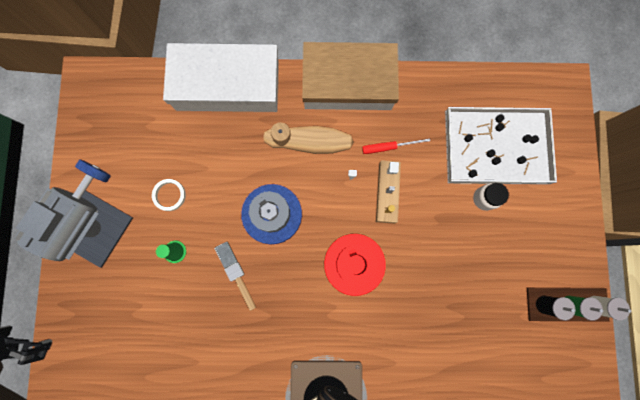

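View pics/wrist0.png

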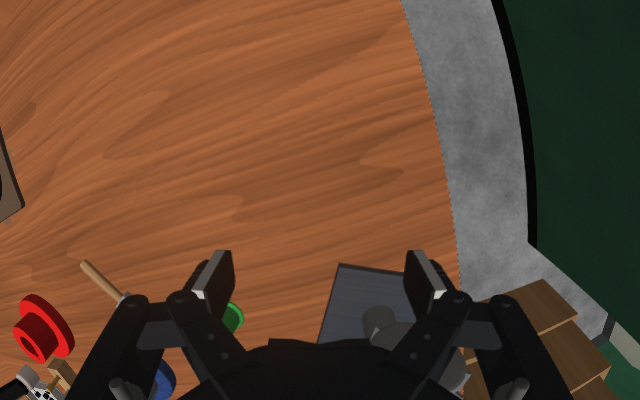

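The key with the large head is probably at the rack's far pocket (top view ~(394,167)). A small look-alike stands alone at (352,173), and the blue hub is at (270,213). I'll zoom in to confirm.

Run:
```python
import cv2
t=cv2.imread("pics/top0.png"); s=cv2.imread("pics/scene0.png")
a=cv2.resize(t[150:230,340:420],(400,400),interpolation=cv2.INTER_CUBIC)
b=cv2.resize(t[170:250,230:310],(400,400),interpolation=cv2.INTER_CUBIC)
cv2.imwrite("pics/z1.png",cv2.hconcat([a,b]))
c=cv2.resize(s[170:290,230:390],(800,600),interpolation=cv2.INTER_CUBIC)
cv2.imwrite("pics/z2.png",c)
```

```text
(no output)
```

View pics/z1.png

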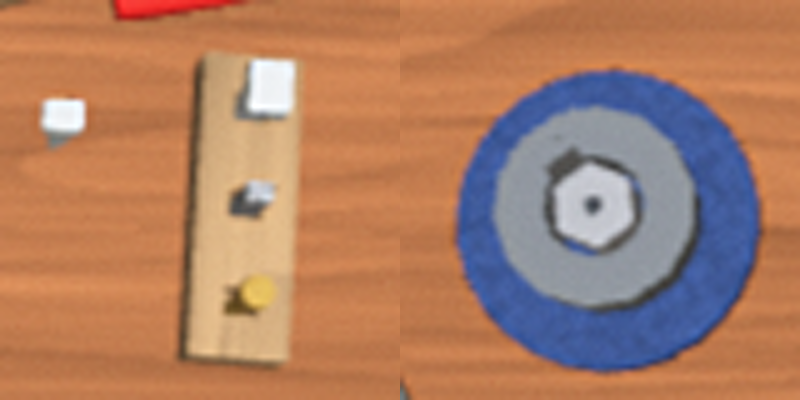

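View pics/z2.png

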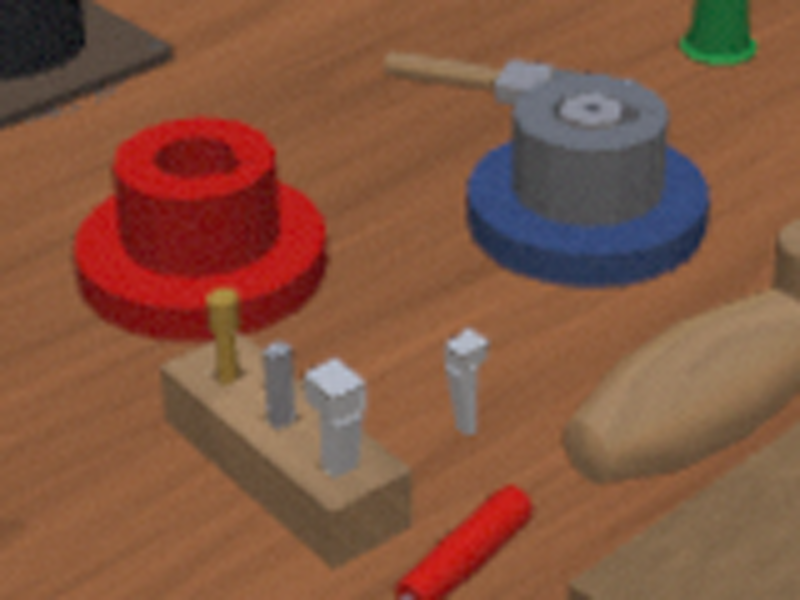

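```bash
cat > h.py <<'E'
import numpy as np, cv2
from plant import ctrl
from scipy.spatial.transform import Rotation as R
def fixed_ray(name,px):
    c=ctrl.get_calibration(name); K=np.array(c['mtx']);Rm=np.array(c['R']);t=np.array(c['t'])
    d=Rm.T@np.linalg.inv(K)@np.array([px[0],px[1],1.]); return -Rm.T@t,d
def wrist_ray(px,pos,quat):
    c=ctrl.get_calibration('wrist');K=c['mtx'];H=np.array(c['hand_eye'])
    v=np.array([(px[0]-K[0,2])/K[0,0],(px[1]-K[1,2])/K[1,1]]);th=np.hypot(*v)
    d=np.array([*(np.sin(th)*v/max(th,1e-9)),np.cos(th)])
    M=R.from_quat(quat).as_matrix()
    return M@H[:3,3]+pos, M@H[:3,:3]@d
def at(o_d,z):
    o,d=o_d; return o+d*(z-o[2])/d[2]
def wproj(X,pos,quat):
    c=ctrl.get_calibration('wrist');K=c['mtx'];H=np.array(c['hand_eye'])
    M=R.from_quat(quat).as_matrix()
    p=H[:3,:3].T@(M.T@(np.array(X)-pos)-H[:3,3])
    th=np.arctan2(np.hypot(p[0],p[1]),p[2]);r=th/max(np.hypot(p[0],p[1]),1e-9)
    return K[0,0]*r*p[0]+K[0,2],K[1,1]*r*p[1]+K[1,2]
def delta(target,yaw):
    """target TCP pos & yaw of tool x (tool down) -> shift in tool axes, rotvec in tool axes"""
    s=ctrl.get_state();T=R.from_quat(s['tcp_rot'])
    x=np.array([np.cos(yaw),np.sin(yaw),0]);z=np.array([0,0,-1.]);y=np.cross(z,x)
    G=R.from_matrix(np.c_[x,y,z])
    print('shift',np.round(T.inv().apply(np.array(target)-s['eef_pos']),4),'dr',np.round((T.inv()*G).as_rotvec(),4),'t',s['time'])
E
python3 - <<'E'
from h import *
def z1(x,y,ox,oy): return (ox+(x+.5)/5-.5,oy+(y+.5)/5-.5)
A=lambda x,y:z1(x,y,340,150); B=lambda x,y:z1(x-400,y,230,170)
print('keyhead',[at(fixed_ray('top',A(*p)),.102).round(4) for p in [(272,86),(252,60),(294,62),(292,112),(246,112)]])
print('rack corners',[at(fixed_ray('top',A(*p)),.042).round(4) for p in [(206,54),(299,62),(286,361),(186,357)]])
print('scene head',at(fixed_ray('scene',(230+335/5,170+377/5)),.102).round(4))
print('shaft c',at(fixed_ray('top',B(593,205)),.092).round(4),'keyway',at(fixed_ray('top',B(565,163)),.09).round(4))
print('disc',at(fixed_ray('top',B(609,221)),.03).round(4))
print('hubtop c',at(fixed_ray('top',B(594,207)),.09).round(4), 'scene shaft',at(fixed_ray('scene',(230+592/5,170+107/5)),.092))
E
```

```text
keyhead [array([ 0.6143, -0.1771,  0.102 ]), array([ 0.6284, -0.1667,  0.102 ]), array([ 0.6275, -0.1892,  0.102 ]), array([ 0.6003, -0.1875,  0.102 ]), array([ 0.6  , -0.163,  0.102])]
rack corners [array([ 0.6462, -0.1518,  0.042 ]), array([ 0.642 , -0.2043,  0.042 ]), array([ 0.4727, -0.1935,  0.042 ]), array([ 0.4745, -0.1382,  0.042 ])]
scene head [ 0.6177 -0.1749  0.102 ]
shaft c [0.4952 0.1559 0.092 ] keyway [0.5177 0.1716 0.09  ]
disc [0.4934 0.1543 0.03  ]
hubtop c [0.4944 0.1556 0.09  ] scene shaft [0.4983233  0.15784396 0.092     ]
```

Run:
```python
from h import *
delta([.44,.15,.25],1.5)
```

```text
shift [-0.4009  0.3759 -0.0191] dr [-0.0005  0.0018 -0.23  ] t 0.15
```

```bash
python3 -m jog '[{"grip":0,"xyz":[-0.03,0.028,-0.002],"dr":[0,0,-0.02]},{"grip":0,"xyz":[-0.058,0.054,-0.003],"dr":[0,0,-0.04]},{"grip":0,"xyz":[-0.086,0.08,-0.004],"dr":[0,0,-0.06]},{"grip":0,"xyz":[-0.114,0.106,-0.006],"dr":[0,0,-0.08]},{"grip":0,"xyz":[-0.142,0.132,-0.007],"dr":[0,0,-0.1]},{"grip":0,"xyz":[-0.17,0.159,-0.008],"dr":[0,0,-0.12]},{"grip":0,"xyz":[-0.2,0.187,-0.01],"dr":[0,0,-0.14]},{"grip":0,"xyz":[-0.23,0.215,-0.011],"dr":[0,0,-0.16]},{"grip":0,"xyz":[-0.26,0.243,-0.013],"dr":[0,0,-0.18]},{"grip":0,"xyz":[-0.29,0.271,-0.015],"dr":[0,0,-0.2]},{"grip":0,"xyz":[-0.32,0.299,-0.017],"dr":[0,0,-0.22]},{"grip":0,"xyz":[-0.35,0.327,-0.019],"dr":[0,0,-0.23]}]' && python3 -m jog '[{"grip":0,"xyz":[-0.03,0.028,0],"dr":[0,0,0]},{"grip":0,"xyz":[-0.051,0.049,0],"dr":[0,0,0]},{"grip":0,"xyz":[-0.051,0.049,0],"dr":[0,0,0]},{"grip":0,"xyz":[-0.051,0.049,0],"dr":[0,0,0]}]'
python3 - <<'E'
from h import *
s=ctrl.get_state();im=ctrl.read_camera('wrist');print(s['eef_pos'],s['tcp_rot'],s['time'],s['qpos'])
np.save('w1.npy',np.r_[s['eef_pos'],s['tcp_rot']]);cv2.imwrite('pics/w1.png',im[:,:,::-1])
E
```

```text
time: 1.15
eef_pos: [0.4087, 0.2117, 0.2503]
tcp_rot: [0.731, 0.682, 0.0, 0.0]
contact_force: [0.8, 1.0, -0.5]
opening: 1.0
time: 1.48
eef_pos: [0.4543, 0.1579, 0.25]
tcp_rot: [0.733, 0.68, -0.0, -0.0]
contact_force: [-0.0, 0.3, -0.3]
opening: 1.001
[0.45430169 0.15793965 0.25000263] [ 7.32845657e-01  6.80394722e-01 -3.02811088e-04 -4.17242423e-04] 1.4833 [ 1.23059098e-01 -1.68052333e-01  2.01838102e+00  3.35066716e-04
  1.29224345e+00 -1.37363567e+00]
```

View pics/w1.png

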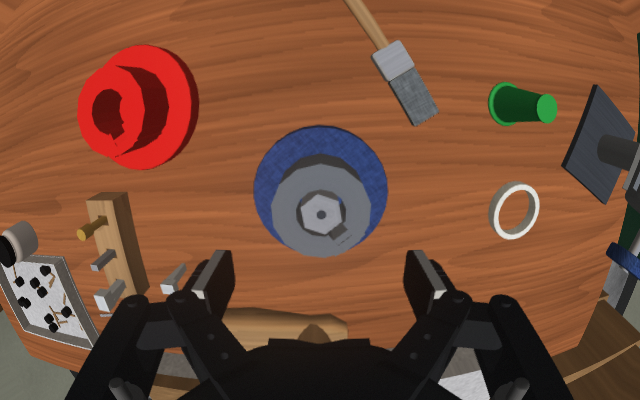

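Run:
```python
import cv2
s=cv2.imread("pics/w1.png")
cv2.imwrite("pics/z3.png",cv2.resize(s[155:265,260:390],None,fx=5,fy=5,interpolation=cv2.INTER_CUBIC))
```

```text
(no output)
```

View pics/z3.png

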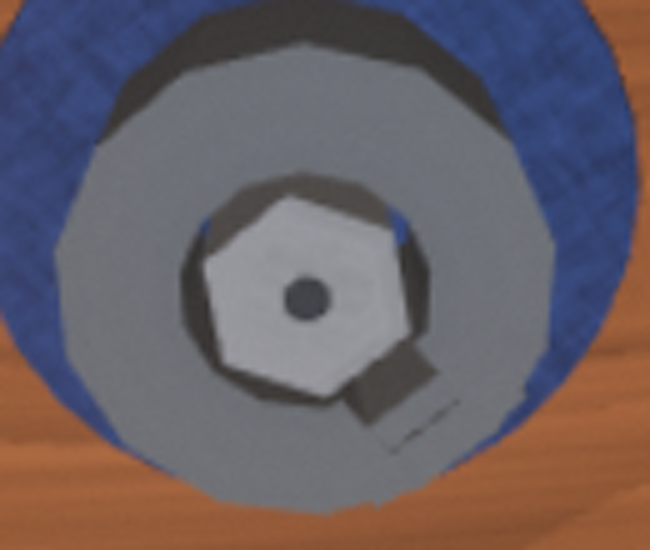

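Run:
```python
from h import *
w=np.load('w1.npy');P,Q=w[:3],w[3:]
f=lambda x,y,z:at(wrist_ray((260+(x+.5)/5-.5,155+(y+.5)/5-.5),P,Q),z)
hx=np.array([f(x,y,.092) for x,y in [(293,196),(392,230),(410,335),(325,397),(222,360),(204,262)]])
c=hx.mean(0);print('shaft hole',f(307,299,.092),'hex centre',c, 'radii',np.linalg.norm(hx-c,axis=1))
n=(hx[2]+hx[3])/2-c;print('flat dist',np.linalg.norm(n),'ang',np.arctan2(n[1],n[0]),[np.arctan2(*(a-c)[1::-1]) for a in hx])
ang=np.unwrap([np.arctan2(*(a-c)[1::-1]) for a in hx]);k=np.arange(6)
s=np.sign(ang[1]-ang[0]);print('hexfit yaw',np.mean(ang-s*np.pi/3*k)+s*np.pi/3*2.5)
o1,o2=f(437,372,.09),f(367,426,.09);m=(o1+o2)/2-c;print('outer',o1,o2,np.linalg.norm(o1-o2),'dist',np.hypot(*m[:2]),'ang',np.arctan2(m[1],m[0]))
hub=np.array([f(x,y,.09) for x,y in [(55,255),(554,245),(307,43),(318,512)]]);print('hub',hub, (hub[0]+hub[1])/2,(hub[2]+hub[3])/2)
```

```text
shaft hole [0.49466953 0.15695671 0.092     ] hex centre [0.49447493 0.15711644 0.092     ] radii [0.02258327 0.02291617 0.02319976 0.02313967 0.02300712 0.02294409]
flat dist 0.02013570647759136 ang 0.6092136644860889 [np.float64(-3.0786345838277103), np.float64(2.2131539713151698), np.float64(1.1259878742716578), np.float64(0.09096332318347507), np.float64(-0.980642227849138), np.float64(-2.0006886048982064)]
hexfit yaw -5.6742977972837805
outer [0.51441061 0.18357059 0.09      ] [0.52614256 0.16784746 0.09      ] 0.019617743281184624 dist 0.03180266800965897 ang 0.6244159526005665
hub [[0.48189027 0.10493902 0.09      ]
 [0.48730795 0.2093743  0.09      ]
 [0.44079049 0.16077875 0.09      ]
 [0.54682492 0.15578428 0.09      ]] [0.48459911 0.15715666 0.09      ] [0.4938077  0.15828151 0.09      ]
```

```bash
python3 - <<'E'
from h import *
delta([.585,-.175,.22],1.5)
E
python3 -m jog '[{"grip":0,"xyz":[-0.032,0.015,0.003],"dr":[0,0,0]},{"grip":0,"xyz":[-0.064,0.03,0.006],"dr":[0,0,0]},{"grip":0,"xyz":[-0.096,0.045,0.009],"dr":[0,0,0]},{"grip":0,"xyz":[-0.128,0.06,0.012],"dr":[0,0,0]},{"grip":0,"xyz":[-0.16,0.075,0.015],"dr":[0,0,0]},{"grip":0,"xyz":[-0.192,0.09,0.018],"dr":[0,0,0]},{"grip":0,"xyz":[-0.224,0.105,0.021],"dr":[0,0,0]},{"grip":0,"xyz":[-0.256,0.12,0.024],"dr":[0,0,0]},{"grip":0,"xyz":[-0.288,0.135,0.027],"dr":[0,0,0]},{"grip":0,"xyz":[-0.315,0.148,0.03],"dr":[0,0,0]},{"grip":0,"xyz":[-0.315,0.148,0.03],"dr":[0,0,0]},{"grip":0,"xyz":[-0.315,0.148,0.03],"dr":[0,0,0]}]'
python3 - <<'E'
from h import *
s=ctrl.get_state();im=ctrl.read_camera('wrist');print(s['eef_pos'],s['tcp_rot'],s['time'],s['qpos'])
np.save('w2.npy',np.r_[s['eef_pos'],s['tcp_rot']]);cv2.imwrite('pics/w2.png',im[:,:,::-1])
E
```

```text
shift [-0.3235  0.1552  0.0297] dr [-0.0012 -0.0002 -0.0015] t 1.5333
time: 2.53
eef_pos: [0.5792, -0.1649, 0.2195]
tcp_rot: [0.732, 0.682, -0.0, -0.001]
contact_force: [0.3, 0.4, 0.4]
opening: 1.0
[ 0.57920345 -0.1649472   0.21950835] [ 7.31733328e-01  6.81590310e-01 -1.40690257e-04 -9.82765812e-04] 2.5333 [-4.45967697e-01  1.38779004e-01  1.77181253e+00  4.85327174e-04
  1.23293321e+00 -1.94599750e+00]
```

View pics/w2.png

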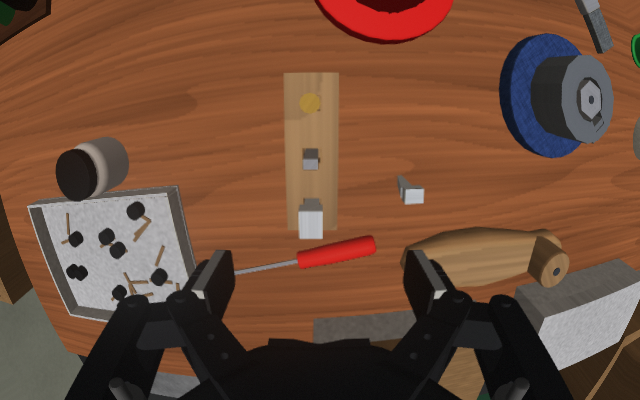

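Run:
```python
import cv2
s=cv2.imread("pics/w2.png")
cv2.imwrite("pics/z4.png",cv2.resize(s[190:250,275:345],None,fx=9,fy=9,interpolation=cv2.INTER_CUBIC))
```

```text
(no output)
```

View pics/z4.png

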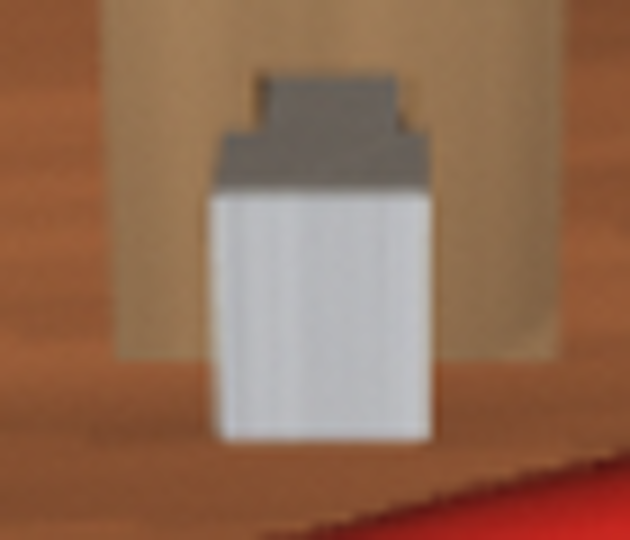

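Run:
```python
from h import *
w=np.load('w2.npy');P,Q=w[:3],w[3:]
u=lambda x,y:(275+(x+.5)/9-.5,190+(y+.5)/9-.5)
f=lambda x,y,z:at(wrist_ray(u(x,y),P,Q),z)
c=np.array([f(x,y,.102) for x,y in [(211,192),(430,192),(432,438),(220,438)]]);print(c,'\ncentre',c.mean(0))
print('sizes',[np.linalg.norm(c[i]-c[i-1]) for i in range(4)])
ax=(c[2]+c[3]-c[0]-c[1])/2;yaw=np.arctan2(ax[1],ax[0]);print('yaw',yaw)
rk=[f(x,y,.042) for x,y in [(118,357),(556,357)]];print('rack far corners',rk)
ra=[at(wrist_ray(p,P,Q),.042) for p in [(284,73),(339,73)]];print('rack near',ra,np.linalg.norm(rk[0]-ra[0]),np.linalg.norm(ra[0]-ra[1]))
print('rackyaw',[np.arctan2(*(rk[i]-ra[i])[1::-1]) for i in (0,1)], 'centre',np.mean(rk+ra,0))
m=c.mean(0)
for sg in (1,-1):
    ex=np.array([np.cos(yaw),np.sin(yaw),0])*sg; ey=np.cross([0,0,1],ex)
    o=m-4e-3*ex-[0,0,.09]
    def pr(x,y,z):
        a=wproj(o+ex*x+ey*y+[0,0,z],P,Q);return ((a[0]-275+.5)*9,(a[1]-190+.5)*9)
    print(sg,'headbottom',np.round(pr(-.010 if sg>0 else .018,0,.07)),'blade at rack top',np.round(pr(0 if sg>0 else .0125,.008,.03)),np.round(pr(0 if sg>0 else .0125,-.008,.03)))
    print(' origin',o)
```

```text
[[ 0.59862774 -0.18534005  0.102     ]
 [ 0.60014008 -0.16348878  0.102     ]
 [ 0.62742333 -0.16506103  0.102     ]
 [ 0.62593843 -0.1869794   0.102     ]] 
centre [ 0.6130324  -0.17521732  0.102     ]
sizes [np.float64(0.02735984573780371), np.float64(0.02190354256263935), np.float64(0.02732851018438465), np.float64(0.021968610395064272)]
yaw -0.05875940832104377
rack far corners [array([ 0.6427328 , -0.20496285,  0.042     ]), array([ 0.64651321, -0.14984602,  0.042     ])]
rack near [array([ 0.47214845, -0.19303403,  0.042     ]), array([ 0.47634938, -0.13745007,  0.042     ])] 0.1710009244507963 0.05574248248599805
rackyaw [np.float64(-0.06981552121882356), np.float64(-0.07271873140576361)] centre [ 0.55943596 -0.17132324  0.042     ]
1 headbottom [325. 123.] blade at rack top [400.  89.] [269.  91.]
 origin [ 0.6090393  -0.17498242  0.012     ]
-1 headbottom [325. 123.] blade at rack top [268.  56.] [400.  54.]
 origin [ 0.61702549 -0.17545222  0.012     ]
```

Run:
```python
from h import *
cal=ctrl.get_calibration('scene')
s=cv2.imread('pics/scene0.png')[225:275,285:310]
out=[]
for name,sg,ln in (('raw',0,0),('p',1,0),('m',-1,0),('mlean',-1,.05)):
    im=cv2.resize(s,None,fx=10,fy=10,interpolation=cv2.INTER_CUBIC)
    if sg:
        ex=np.array([np.cos(-.065),np.sin(-.065),0])*sg; ey=np.cross([0,0,1],ex)
        m=np.array([.6135,-.1755,.102])
        Rl=R.from_rotvec(ey*sg*-ln).as_matrix()
        def pr(x,y,z):
            X=m+Rl@(ex*(x-.004)+ey*y+np.array([0,0,z-.09])); c=cal['R']@X+cal['t'];p=cal['mtx']@(c/c[2]);return (int((p[0]-285+.5)*10),int((p[1]-225+.5)*10))
        for Y in (-.011,.011):
            q=[pr(a,Y,b) for a,b in [(-.01,.07),(-.01,.09),(.018,.09),(.018,.07)]]
            cv2.polylines(im,[np.array(q)],True,(0,0,255),1)
        for Y in (-.008,.008):
            q=[pr(a,Y,b) for a,b in [(0,.07),(0,.03),(.0125,.03),(.018,.07)]]
            cv2.polylines(im,[np.array(q)],True,(0,255,0),1)
    out.append(im)
o=cv2.hconcat(out);print(o.shape);cv2.imwrite('pics/cmp.png',cv2.resize(o,(800,400)))
```

```text
(500, 1000, 3)
```

View pics/cmp.png

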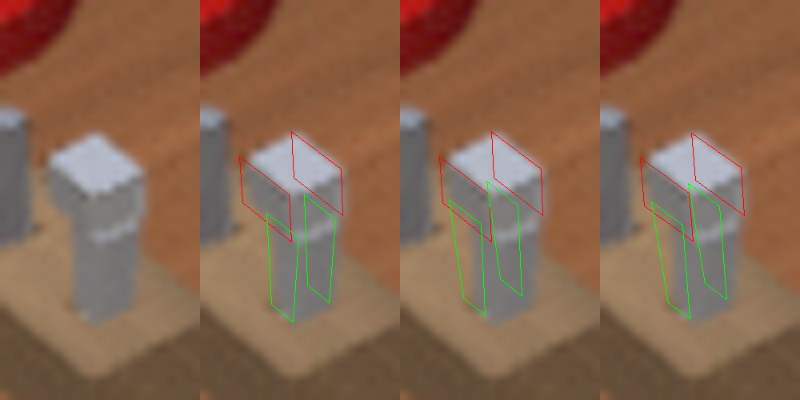

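```bash
python3 -m jog '[{"grip":0,"xyz":[-0.01,-0.03,0.02],"dr":[0,0,0]},{"grip":0,"xyz":[-0.01,-0.06,0.04],"dr":[0,0,0]},{"grip":0,"xyz":[-0.01,-0.08,0.05],"dr":[0,0,0]},{"grip":0,"xyz":[-0.01,-0.08,0.05],"dr":[0,0,0]},{"grip":0,"xyz":[-0.01,-0.08,0.05],"dr":[0,0,0]}]'
python3 - <<'E'
from h import *
s=ctrl.get_state();im=ctrl.read_camera('wrist');print(s['eef_pos'],s['tcp_rot'],s['time'],s['qpos'])
np.save('w3.npy',np.r_[s['eef_pos'],s['tcp_rot']]);cv2.imwrite('pics/w3.png',im[:,:,::-1])
u=wproj([.614,-.176,.07],s['eef_pos'],s['tcp_rot']);print(u)
a,b=int(u[0])-40,int(u[1])-35
cv2.imwrite("pics/z5.png",cv2.resize(im[b:b+70,a:a+80,::-1],None,fx=8,fy=8,interpolation=cv2.INTER_CUBIC));print(a,b)
E
```

```text
time: 3.0
eef_pos: [0.4977, -0.1676, 0.1699]
tcp_rot: [0.731, 0.682, 0.0, -0.001]
contact_force: [0.0, 0.3, 0.3]
opening: 1.001
[ 0.49767842 -0.16762     0.16986065] [ 7.31095568e-01  6.82274810e-01  4.85936437e-05 -5.93447020e-04] 3.0 [-5.18424740e-01  1.63549220e-02  1.99757053e+00  4.92602122e-04
  1.12877174e+00 -2.02037532e+00]
(np.float64(318.6079649848444), np.float64(307.595999253302))
278 272
```

View pics/z5.png

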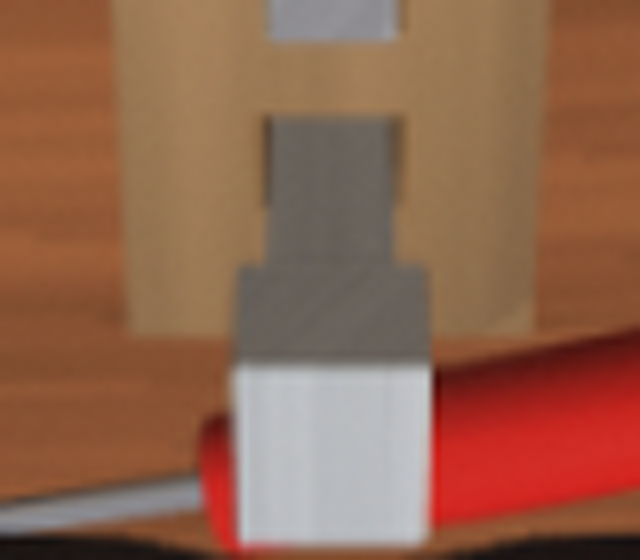

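Run:
```python
from h import *
w=np.load('w3.npy');P,Q=w[:3],w[3:]
f=lambda x,y,z:at(wrist_ray((278+(x+.5)/8-.5,272+(y+.5)/8-.5),P,Q),z)
for n,x,y,z in [('pocket near',330,118,.042),('slot end L',265,205,.042),('slot end R',400,205,.042),('slotL',262,118,.042),('slotR',404,118,.042),('headbot',333,265,.082),('headtop near',333,364,.102),('headtop far',333,543,.102)]: print(n,f(x,y,z).round(4))
c=np.mean([f(x,y,.102) for x,y in [(233,364),(430,364),(430,543),(238,543)]],0);print(c)
for sg in (1,-1):
  for ln in (0,.03,-.03):
    ex=np.array([np.cos(-.065),np.sin(-.065),0])*sg; ey=np.cross([0,0,1],ex)
    Rl=R.from_rotvec(np.cross([0,0,1],ex*sg)*ln).as_matrix()
    def pr(x,y,z):
        a=wproj(c+Rl@(ex*(x-.004)+ey*y+np.array([0,0,z-.09])),P,Q);return np.round((a[1]-272+.5)*8)
    fx=(lambda z:0) if sg>0 else (lambda z:.0075+z/6)
    print(sg,ln,'headbot',pr(-.01 if sg>0 else .018,0,.07),'blade@.06,.03,.02',pr(fx(.06),0,.06),pr(fx(.03),0,.03),pr(fx(.02),0,.02))
```

```text
pocket near [ 0.6075 -0.1753  0.042 ]
slot end L [ 0.6214 -0.185   0.042 ]
slot end R [ 0.6227 -0.1669  0.042 ]
slotL [ 0.6069 -0.1842  0.042 ]
slotR [ 0.6082 -0.1656  0.042 ]
headbot [ 0.6008 -0.1746  0.082 ]
headtop near [ 0.5991 -0.1745  0.102 ]
headtop far [ 0.6273 -0.1764  0.102 ]
[ 0.61329165 -0.17549278  0.102     ]
1 0 headbot 255.0 blade@.06,.03,.02 269.0 129.0 87.0
1 0.03 headbot 254.0 blade@.06,.03,.02 264.0 119.0 75.0
1 -0.03 headbot 257.0 blade@.06,.03,.02 274.0 140.0 100.0
-1 0 headbot 255.0 blade@.06,.03,.02 208.0 102.0 70.0
-1 0.03 headbot 254.0 blade@.06,.03,.02 204.0 92.0 58.0
-1 -0.03 headbot 257.0 blade@.06,.03,.02 212.0 112.0 82.0
```

Run:
```python
from h import *
delta([.6133,-.1753,.150],1.50);delta([.6133,-.1753,.071],1.50)
```

```text
shift [0.0011 0.1143 0.0214] dr [0.0018 0.0005 0.0019] t 3.05
shift [0.0011 0.1141 0.1004] dr [0.0018 0.0005 0.0019] t 3.05
```

```bash
python3 -m jog '[{"grip":0.3,"xyz":[0,0.03,0],"dr":[0,0,0]},{"grip":0.3,"xyz":[0.001,0.07,0.005],"dr":[0,0,0]},{"grip":0.3,"xyz":[0.001,0.1,0.015],"dr":[0,0,0]},{"grip":0.3,"xyz":[0.001,0.114,0.02],"dr":[0.001,0,0.001]},{"grip":0.3,"xyz":[0.001,0.114,0.021],"dr":[0.001,0,0.001]},{"grip":0.3,"xyz":[0.001,0.114,0.021],"dr":[0.001,0,0.001]},{"grip":0.3,"xyz":[0.001,0.114,0.021],"dr":[0.001,0,0.001]}]' 60
python3 - <<'E'
from h import *
s=ctrl.get_state();im=ctrl.read_camera('wrist');print(s['eef_pos'],s['tcp_rot'],s['time'],s['qpos'])
cv2.imwrite('pics/w4.png',im[:,:,::-1])
delta([.6133,-.1753,.071],1.50)
E
```

```text
time: 3.63
eef_pos: [0.6127, -0.1764, 0.15]
tcp_rot: [0.732, 0.682, -0.0, -0.0]
contact_force: [0.1, 0.2, -0.9]
opening: 0.701
[ 0.61273577 -0.17636512  0.15004883] [ 7.31691747e-01  6.81635629e-01 -2.33573800e-04 -5.11314159e-05] 3.6333 [-4.39014702e-01  2.80474043e-01  1.73849450e+00 -4.38685601e-04
  1.12289310e+00 -1.93881616e+00]
shift [0.0013 0.0008 0.0792] dr [-0.0002  0.0004 -0.0004] t 3.6833
```

View pics/w4.png

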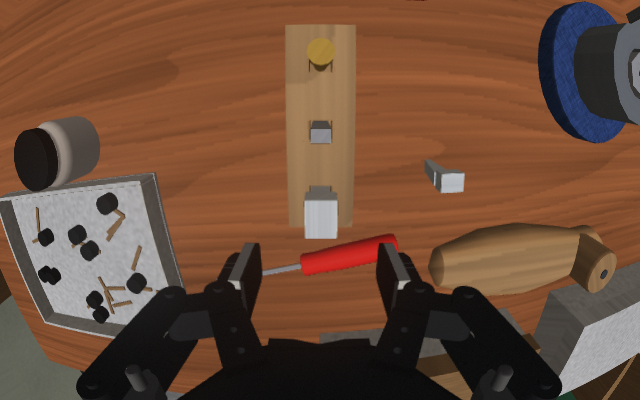

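```bash
python3 -m jog '[{"grip":0.3,"xyz":[0.001,0.001,0.025],"dr":[0,0,0]},{"grip":0.3,"xyz":[0.001,0.001,0.05],"dr":[0,0,0]},{"grip":0.3,"xyz":[0.001,0.001,0.07],"dr":[0,0,0]},{"grip":0.3,"xyz":[0.001,0.001,0.079],"dr":[0,0,0]},{"grip":0.3,"xyz":[0.001,0.001,0.079],"dr":[0,0,0]},{"grip":0.3,"xyz":[0.001,0.001,0.079],"dr":[0,0,0]}]' 60
python3 - <<'E'
from h import *
s=ctrl.get_state();im=ctrl.read_camera('wrist');print(s['eef_pos'],s['tcp_rot'],s['time'],s['contact_force'])
cv2.imwrite('pics/w5.png',im[150:,150:500,::-1])
E
```

```text
time: 4.18
eef_pos: [0.6134, -0.1761, 0.0711]
tcp_rot: [0.732, 0.681, -0.0, -0.0]
contact_force: [-0.8, 0.5, 0.4]
opening: 0.7
[ 0.61341686 -0.17610218  0.07112842] [ 7.32101004e-01  6.81196045e-01 -2.44780610e-04 -9.20227019e-05] 4.1833 [-0.83108283  0.51615525  0.40418742]
```

View pics/w5.png

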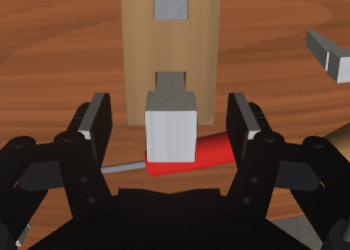

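```bash
python3 -m jog '[{"grip":1,"xyz":[0,0,0],"dr":[0,0,0]},{"grip":1,"xyz":[0,0,0],"dr":[0,0,0]},{"grip":1,"xyz":[0,0,0],"dr":[0,0,0]},{"grip":1,"xyz":[0,0,0],"dr":[0,0,0]},{"grip":1,"xyz":[0,0,0],"dr":[0,0,0]},{"grip":1,"xyz":[0,0,0],"dr":[0,0,0]},{"grip":1,"xyz":[0,0,0],"dr":[0,0,0]},{"grip":1,"xyz":[0,0,0],"dr":[0,0,0]}]' 80
python3 - <<'E'
from h import *
s=ctrl.get_state();im=ctrl.read_camera('wrist');print(s['eef_pos'],s['tcp_rot'],s['time'],s['contact_force'],s['opening'])
cv2.imwrite('pics/w6.png',im[150:,150:500,::-1])
E
```

```text
time: 4.9
eef_pos: [0.6144, -0.1762, 0.0719]
tcp_rot: [0.732, 0.681, 0.0, 0.001]
contact_force: [-0.2, 0.5, 6.3]
opening: 0.244
[ 0.61442799 -0.17622338  0.07185579] [7.32007365e-01 6.81296380e-01 1.82781736e-04 6.53830201e-04] 4.9 [-0.16000501  0.4952222   6.34957504] 0.24382737012608896
```

View pics/w6.png

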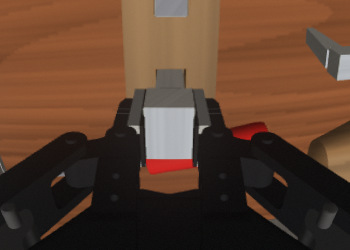

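```bash
python3 -m jog '[{"grip":1,"xyz":[0,0,-0.01],"dr":[0,0,0]},{"grip":1,"xyz":[0,0,-0.03],"dr":[0,0,0]},{"grip":1,"xyz":[0,0,-0.06],"dr":[0,0,0]},{"grip":1,"xyz":[0,0,-0.095],"dr":[0,0,0]},{"grip":1,"xyz":[0,0,-0.13],"dr":[0,0,0]},{"grip":1,"xyz":[0,0,-0.15],"dr":[0,0,0]},{"grip":1,"xyz":[0,0,-0.15],"dr":[0,0,0]},{"grip":1,"xyz":[0,0,-0.15],"dr":[0,0,0]}]' 80
python3 - <<'E'
from h import *
s=ctrl.get_state();im=ctrl.read_camera('wrist');sc=ctrl.read_camera('scene');print(s['eef_pos'],s['tcp_rot'],s['time'],s['contact_force'],s['opening'])
np.save('w7.npy',np.r_[s['eef_pos'],s['tcp_rot']])
cv2.imwrite('pics/w7.png',im[150:,150:500,::-1]);cv2.imwrite('pics/s7.png',cv2.resize(sc[150:300,230:390,::-1],None,fx=4,fy=4,interpolation=cv2.INTER_CUBIC))
E
```

```text
time: 5.62
eef_pos: [0.614, -0.1762, 0.2218]
tcp_rot: [0.732, 0.681, 0.0, 0.001]
contact_force: [0.1, -0.7, -1.0]
opening: 0.244
[ 0.61399461 -0.17619851  0.22181247] [7.32019847e-01 6.81282683e-01 8.76818140e-05 9.17140542e-04] 5.6167 [ 0.06186617 -0.71407666 -1.00535112] 0.2444164592501966
```

View pics/w7.png

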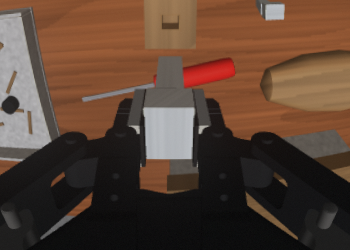

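View pics/s7.png

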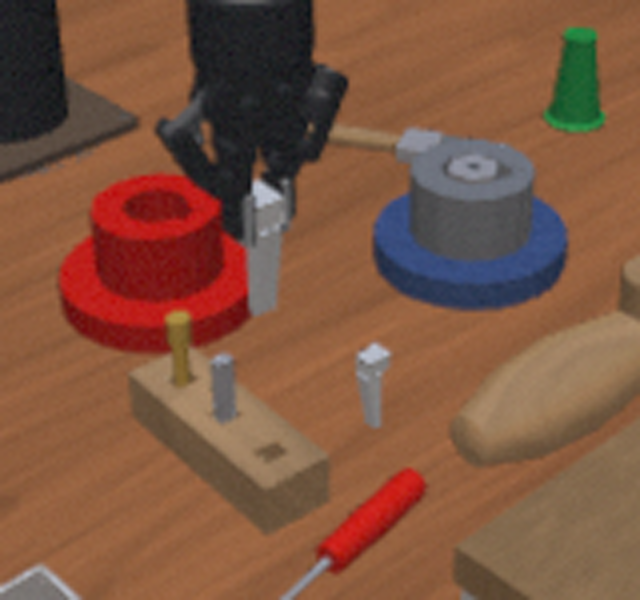

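Run:
```python
from h import *
im=cv2.imread('pics/w7.png');c=im[40:170,120:220]
w=np.load('w7.npy');P,Q=w[:3],w[3:]
outs=[cv2.resize(c,None,fx=4,fy=4,interpolation=cv2.INTER_CUBIC)]
T=R.from_quat(Q).as_matrix()
for sg in (1,-1):
    m=cv2.resize(c,None,fx=4,fy=4,interpolation=cv2.INTER_CUBIC)
    ex=T[:,1]*sg;ez=-T[:,2];ey=np.cross(ez,ex)
    hc=P+T@np.array([0,-.0007,-.0304])
    def pr(x,y,z):
        a=wproj(hc+ex*(x-.004)+ey*y+ez*(z-.09),P,Q);return (int((a[0]-270+.5)*4),int((a[1]-190+.5)*4))
    for Y in (-.011,.011):
        cv2.polylines(m,[np.array([pr(a,Y,b) for a,b in [(-.01,.07),(-.01,.09),(.018,.09),(.018,.07)]])],True,(0,0,255),1)
    for Y in (-.008,.008):
        cv2.polylines(m,[np.array([pr(a,Y,b) for a,b in [(0,.07),(0,0),(.0075,0),(.018,.07)]])],True,(0,255,0),1)
    outs.append(m)
o=cv2.hconcat(outs);cv2.imwrite('pics/z7.png',o[:, :800] if o.shape[1]<=800 else cv2.resize(o,(800,int(o.shape[0]*800/o.shape[1]))));print(o.shape)
```

```text
(520, 1200, 3)
```

View pics/z7.png

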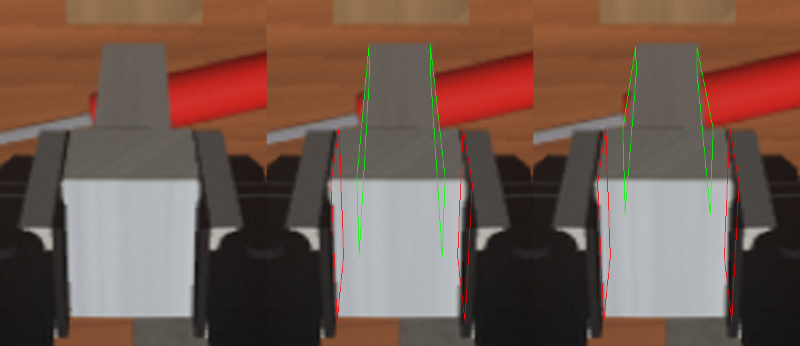

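```bash
cat >> h.py <<'E'
HC=np.array([.4945,.157]);HY=.611
def tgt(hx,hy,z): 
    u=np.array([np.cos(HY),np.sin(HY)]);v=np.array([-u[1],u[0]])
    return np.r_[HC+u*hx+v*hy,z]
def inhub(p):
    u=np.array([np.cos(HY),np.sin(HY)]);v=np.array([-u[1],u[0]]);d=np.array(p[:2])-HC
    return d@u,d@v,p[2]
E
python3 - <<'E'
from h import *
t=tgt(.0272,-.0004,.200);print(t);delta(t,HY+np.pi/2)
E
```

```text
[0.51700831 0.17227665 0.2       ]
shift [ 0.34  -0.12   0.019] dr [-0.0041 -0.0029 -0.6828] t 5.7167
```

```bash
python3 -m jog '[{"grip":1,"xyz":[0.02,-0.007,0],"dr":[0,0,-0.05]},{"grip":1,"xyz":[0.05,-0.018,0],"dr":[0,0,-0.11]},{"grip":1,"xyz":[0.085,-0.03,0],"dr":[0,0,-0.18]},{"grip":1,"xyz":[0.12,-0.042,0],"dr":[0,0,-0.25]},{"grip":1,"xyz":[0.155,-0.055,0],"dr":[0,0,-0.32]},{"grip":1,"xyz":[0.19,-0.067,0],"dr":[0,0,-0.39]},{"grip":1,"xyz":[0.225,-0.079,0],"dr":[0,0,-0.46]},{"grip":1,"xyz":[0.26,-0.092,0.005],"dr":[0,0,-0.53]},{"grip":1,"xyz":[0.295,-0.104,0.01],"dr":[-0.002,-0.002,-0.6]},{"grip":1,"xyz":[0.325,-0.115,0.015],"dr":[-0.004,-0.003,-0.66]},{"grip":1,"xyz":[0.34,-0.12,0.019],"dr":[-0.004,-0.003,-0.683]},{"grip":1,"xyz":[0.34,-0.12,0.019],"dr":[-0.004,-0.003,-0.683]}]' 80 && python3 -m jog '[{"grip":1,"xyz":[0,0,0],"dr":[0,0,0]},{"grip":1,"xyz":[0,0,0],"dr":[0,0,0]},{"grip":1,"xyz":[0,0,0],"dr":[0,0,0]}]'
cat >> h.py <<'E'
def look(n):
    s=ctrl.get_state();im=ctrl.read_camera('wrist');print(np.round(inhub(s['eef_pos']),4),np.round(s['contact_force'],1),s['opening'],s['time'])
    np.save(n+'.npy',np.r_[s['eef_pos'],s['tcp_rot']]);cv2.imwrite(f'pics/{n}full.png',im[:,:,::-1])
    cv2.imwrite(f'pics/{n}.png',cv2.resize(im[170:320,240:400,::-1],None,fx=4,fy=4,interpolation=cv2.INTER_CUBIC))
E
python3 - <<'E'
from h import *
look('w8'); delta(tgt(.0272,-.0004,.2),HY+np.pi/2)
E
```

```text
time: 6.72
eef_pos: [0.5149, 0.1744, 0.1974]
tcp_rot: [0.459, 0.888, -0.002, -0.001]
contact_force: [0.0, -0.3, -1.1]
opening: 0.248
time: 6.97
eef_pos: [0.5185, 0.1707, 0.2009]
tcp_rot: [0.462, 0.887, -0.0, 0.002]
contact_force: [-0.6, 0.2, -0.3]
opening: 0.248
[ 0.0275 -0.0026  0.2009] [-0.6  0.2 -0.3] 0.2479202782407687 6.9667
shift [ 0.0023 -0.0004  0.0012] dr [ 0.0015  0.0035 -0.0018] t 7.0167
```

View pics/w8.png

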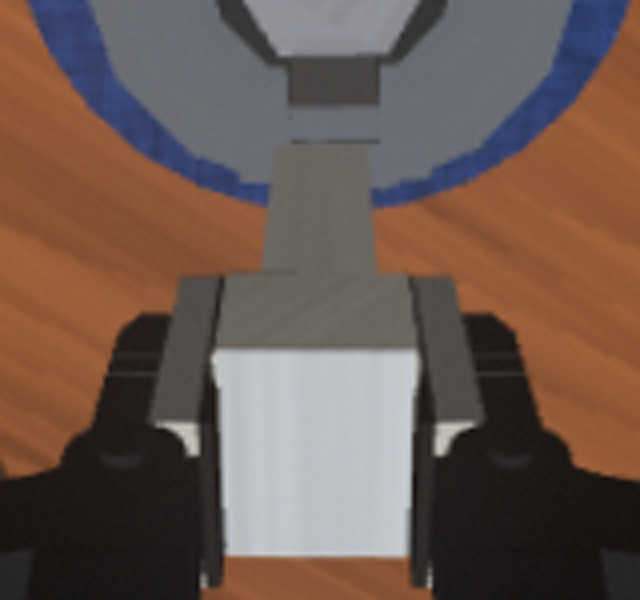

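Run:
```python
from h import *
w=np.load('w8.npy');P,Q=w[:3],w[3:]
f=lambda x,y,z:np.round(inhub(at(wrist_ray((240+(x+.5)/4-.5,170+(y+.5)/4-.5),P,Q),z)),4)
print('thin end',f(275,147,P[2]-.0596),f(368,147,P[2]-.0596))
print('keyway shaft edge',f(289,57,.092),f(380,57,.092),'outer',f(289,104,.09),f(380,104,.09))
T=R.from_quat(Q).as_matrix();print('pred thin end',inhub(P+T@np.array([.0005,-.0050,.0596])))
```

```text
thin end [ 0.0224 -0.0105  0.1413] [0.0224 0.0057 0.1413]
keyway shaft edge [ 0.0204 -0.0092  0.092 ] [0.0203 0.01   0.092 ] outer [ 0.0315 -0.0094  0.09  ] [0.0315 0.0102 0.09  ]
pred thin end (np.float64(0.02253427276784526), np.float64(-0.002272700722951309), np.float64(0.14126079438562358))
```

```bash
python3 -m jog '[{"grip":1,"xyz":[0.0026,-0.0012,0.0],"dr":[0.001,0.003,-0.002]},{"grip":1,"xyz":[0.0026,-0.0012,0.01],"dr":[0.001,0.003,-0.002]},{"grip":1,"xyz":[0.0026,-0.0012,0.025],"dr":[0.001,0.003,-0.002]},{"grip":1,"xyz":[0.0026,-0.0012,0.04],"dr":[0.001,0.003,-0.002]},{"grip":1,"xyz":[0.0026,-0.0012,0.044],"dr":[0.001,0.003,-0.002]},{"grip":1,"xyz":[0.0026,-0.0012,0.044],"dr":[0.001,0.003,-0.002]},{"grip":1,"xyz":[0.0026,-0.0012,0.044],"dr":[0.001,0.003,-0.002]}]'
python3 - <<'E'
from h import *
look('w9'); delta(tgt(.0262,.0001,.15),HY+np.pi/2)
E
```

```text
time: 7.6
eef_pos: [0.516, 0.1729, 0.1574]
tcp_rot: [0.461, 0.887, 0.0, 0.0]
contact_force: [0.2, -0.2, -0.3]
opening: 0.244
[0.0268 0.0007 0.1574] [ 0.2 -0.2 -0.3] 0.2435009431992639 7.6
shift [-0.0004 -0.001   0.0081] dr [0.0019 0.001  0.002 ] t 7.65
```

View pics/w9.png

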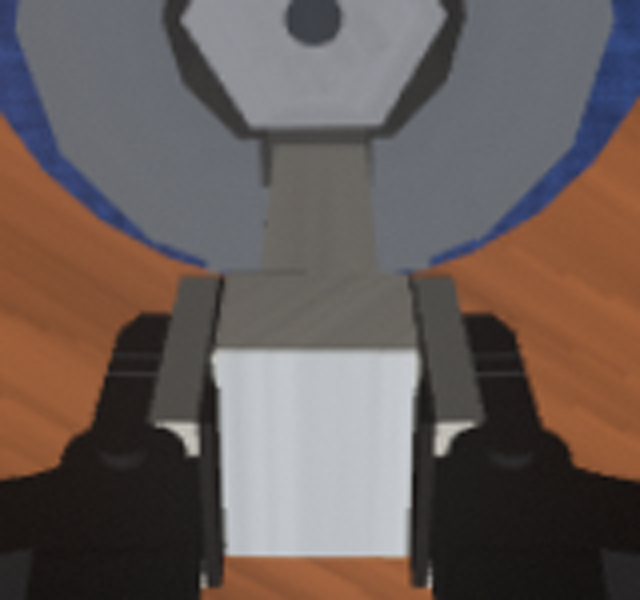

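```bash
python3 -m jog '[{"grip":1,"xyz":[0,-0.0008,0.003],"dr":[0,0,0]},{"grip":1,"xyz":[0,-0.0008,0.007],"dr":[0,0,0]},{"grip":1,"xyz":[0,-0.0008,0.01],"dr":[0,0,0]},{"grip":1,"xyz":[0,-0.0008,0.01],"dr":[0,0,0]}]' && python3 -m jog '[{"grip":1,"xyz":[0,0,0.004],"dr":[0,0,0]},{"grip":1,"xyz":[0,0,0.008],"dr":[0,0,0]},{"grip":1,"xyz":[0,0,0.008],"dr":[0,0,0]}]'
python3 - <<'E'
from h import *
look('w10'); delta(tgt(.0262,.0001,.13),HY+np.pi/2)
E
```

```text
time: 7.98
eef_pos: [0.5149, 0.1726, 0.1467]
tcp_rot: [0.461, 0.888, -0.0, -0.0]
contact_force: [0.2, -0.4, 0.1]
opening: 0.245
time: 8.23
eef_pos: [0.5147, 0.1726, 0.1383]
tcp_rot: [0.461, 0.888, -0.0, -0.0]
contact_force: [-0.2, 0.7, -1.9]
opening: 0.247
[0.0255 0.0012 0.1383] [-0.2  0.7 -1.9] 0.24683281153403094 8.2333
shift [-0.001   0.0006  0.0086] dr [-0.0004 -0.0002  0.0022] t 8.2833
```

View pics/w10.png

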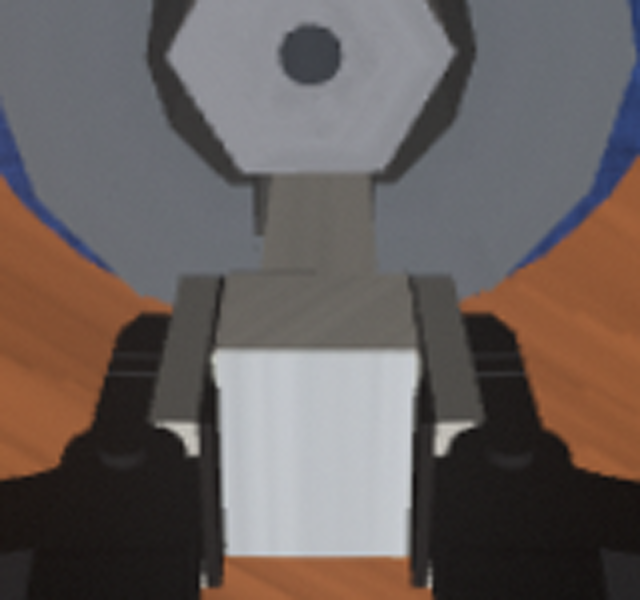

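```bash
python3 -m jog '[{"grip":1,"xyz":[-0.001,0,0.001],"dr":[0,0,0.002]},{"grip":1,"xyz":[-0.001,0,0.003],"dr":[0,0,0.002]},{"grip":1,"xyz":[-0.001,0,0.005],"dr":[0,0,0.002]},{"grip":1,"xyz":[-0.001,0,0.005],"dr":[0,0,0.002]},{"grip":1,"xyz":[-0.001,0,0.005],"dr":[0,0,0.002]}]'
python3 -c "
from h import *
s=ctrl.get_state();print(inhub(s['eef_pos']),R.from_rotvec([0,0,-HY]).apply(s['contact_force']),s['time'])"
```

```text
time: 8.7
eef_pos: [0.5158, 0.1719, 0.1342]
tcp_rot: [0.462, 0.887, 0.0, 0.0]
contact_force: [-0.4, -0.9, -0.3]
opening: 0.247
(np.float64(0.02598580919749687), np.float64(-6.424242658270574e-05), np.float64(0.13424772075374405)) [-0.85568958 -0.44768107 -0.25709435] 8.7
```

```bash
python3 -m jog '[{"grip":1,"xyz":[0,-0.0005,0],"dr":[0,0,0]},{"grip":1,"xyz":[0,-0.0005,0.0015],"dr":[0,0,0]},{"grip":1,"xyz":[0,-0.0005,0.003],"dr":[0,0,0]},{"grip":1,"xyz":[0,-0.0005,0.004],"dr":[0,0,0]},{"grip":1,"xyz":[0,-0.0005,0.004],"dr":[0,0,0]},{"grip":1,"xyz":[0,-0.0005,0.004],"dr":[0,0,0]}]'
python3 -c "
from h import *
s=ctrl.get_state();print(inhub(s['eef_pos']),R.from_rotvec([0,0,-HY]).apply(s['contact_force']),s['time'])"
```

```text
time: 9.2
eef_pos: [0.5154, 0.1716, 0.1303]
tcp_rot: [0.462, 0.887, 0.0, 0.0]
contact_force: [-0.5, 0.2, -1.4]
opening: 0.242
(np.float64(0.025483750554383462), np.float64(-6.704658991204399e-05), np.float64(0.13027635265012014)) [-0.34443396  0.46375424 -1.41165528] 9.2
```

```bash
python3 -m jog '[{"grip":1,"xyz":[0,0,0.001],"dr":[0,0,0]},{"grip":1,"xyz":[0,0,0.002],"dr":[0,0,0]},{"grip":1,"xyz":[0,0,0.002],"dr":[0,0,0]},{"grip":1,"xyz":[0,0,0.002],"dr":[0,0,0]}]'
python3 -c "
from h import *
s=ctrl.get_state();print(inhub(s['eef_pos']),R.from_rotvec([0,0,-HY]).apply(s['contact_force']),s['time'])"
```

```text
time: 9.53
eef_pos: [0.5155, 0.1716, 0.1283]
tcp_rot: [0.462, 0.887, 0.0, 0.0]
contact_force: [-0.2, 0.1, -1.4]
opening: 0.244
(np.float64(0.025535347065475028), np.float64(-8.05116785602359e-05), np.float64(0.12834554357880767)) [-0.14713065  0.19025951 -1.38916647] 9.5333
```

```bash
python3 -m jog '[{"grip":1,"xyz":[0,0,0.001],"dr":[0,0,0]},{"grip":1,"xyz":[0,0,0.001],"dr":[0,0,0]},{"grip":1,"xyz":[0,0,0.001],"dr":[0,0,0]}]';  python3 -m jog '[{"grip":1,"xyz":[0,0,0.001],"dr":[0,0,0]},{"grip":1,"xyz":[0,0,0.001],"dr":[0,0,0]},{"grip":1,"xyz":[0,0,0.001],"dr":[0,0,0]}]'
python3 -c "
from h import *
s=ctrl.get_state();print(inhub(s['eef_pos']),R.from_rotvec([0,0,-HY]).apply(s['contact_force']),s['time'])"
```

```text
time: 9.78
eef_pos: [0.5155, 0.1716, 0.1274]
tcp_rot: [0.462, 0.887, 0.0, 0.0]
contact_force: [-0.3, -0.3, -0.8]
opening: 0.243
time: 10.03
eef_pos: [0.5154, 0.1716, 0.1263]
tcp_rot: [0.462, 0.887, 0.0, 0.0]
contact_force: [0.5, -0.1, -0.5]
opening: 0.241
(np.float64(0.025514675358147824), np.float64(-7.799977202333809e-05), np.float64(0.12633907176821693)) [ 0.35323211 -0.31777478 -0.51450696] 10.0333
```

```bash
for i in 1; do python3 -m jog '[{"grip":1,"xyz":[0,0,0.001],"dr":[0,0,0]},{"grip":1,"xyz":[0,0,0.001],"dr":[0,0,0]},{"grip":1,"xyz":[0,0,0.001],"dr":[0,0,0]}]'; done
python3 -c "
from h import *
s=ctrl.get_state();print(inhub(s['eef_pos']),R.from_rotvec([0,0,-HY]).apply(s['contact_force']),s['time'])"
```

```text
time: 10.28
eef_pos: [0.5154, 0.1715, 0.1253]
tcp_rot: [0.462, 0.887, 0.0, 0.0]
contact_force: [-0.6, -0.6, -0.5]
opening: 0.248
(np.float64(0.025494435846274477), np.float64(-0.00010679242346102805), np.float64(0.12534205153457847)) [-0.883484   -0.14743516 -0.52494124] 10.2833
```

```bash
python3 -m jog '[{"grip":1,"xyz":[0,0,0.001],"dr":[0,0,0]},{"grip":1,"xyz":[0,0,0.001],"dr":[0,0,0]},{"grip":1,"xyz":[0,0,0.001],"dr":[0,0,0]}]'
python3 -c "
from h import *
s=ctrl.get_state();print(inhub(s['eef_pos']),R.from_rotvec([0,0,-HY]).apply(s['contact_force']),s['time'])"
```

```text
time: 10.53
eef_pos: [0.5155, 0.1716, 0.1243]
tcp_rot: [0.462, 0.887, 0.0, 0.0]
contact_force: [-1.0, -0.7, -0.4]
opening: 0.249
(np.float64(0.025548173967154187), np.float64(-8.541106275150763e-05), np.float64(0.12434876701346104)) [-1.23169985 -0.02280116 -0.42194645] 10.5333
```

```bash
python3 -m jog '[{"grip":1,"xyz":[0,0,0.001],"dr":[0,0,0]},{"grip":1,"xyz":[0,0,0.001],"dr":[0,0,0]},{"grip":1,"xyz":[0,0,0.001],"dr":[0,0,0]}]'
python3 -c "
from h import *
s=ctrl.get_state();print(inhub(s['eef_pos']),R.from_rotvec([0,0,-HY]).apply(s['contact_force']),s['time'])"
```

```text
time: 10.78
eef_pos: [0.5154, 0.1715, 0.1233]
tcp_rot: [0.462, 0.887, 0.0, 0.0]
contact_force: [-0.3, -0.7, -0.4]
opening: 0.244
(np.float64(0.025435218257646365), np.float64(-7.676881393375683e-05), np.float64(0.12327055504075538)) [-0.67246547 -0.40106256 -0.40949116] 10.7833
```

```bash
python3 -m jog '[{"grip":1,"xyz":[0,0,0.001],"dr":[0,0,0]},{"grip":1,"xyz":[0,0,0.001],"dr":[0,0,0]},{"grip":1,"xyz":[0,0,0.001],"dr":[0,0,0]}]'
python3 -c "
from h import *
s=ctrl.get_state();print(inhub(s['eef_pos']),R.from_rotvec([0,0,-HY]).apply(s['contact_force']),s['time'])
look('w11')"
```

```text
time: 11.03
eef_pos: [0.5154, 0.1715, 0.1225]
tcp_rot: [0.462, 0.887, 0.0, 0.0]
contact_force: [-0.6, -0.6, 0.8]
opening: 0.244
(np.float64(0.02542095178153881), np.float64(-0.00013769033353232957), np.float64(0.12245088532197743)) [-0.88651528 -0.17229301  0.77610656] 11.0333
[ 2.540e-02 -1.000e-04  1.225e-01] [-0.6 -0.6  0.8] 0.24376565119254698 11.0333
```

View pics/w11.png

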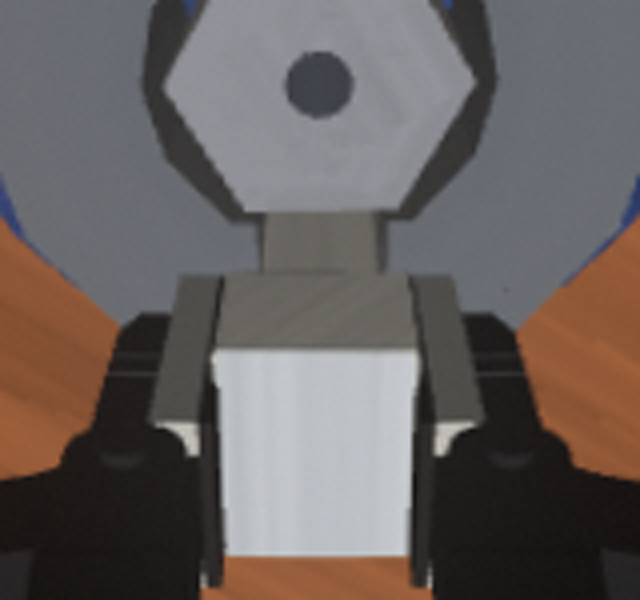

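```bash
python3 -m jog '[{"grip":1,"xyz":[0,0,0.0005],"dr":[0,0,0]},{"grip":1,"xyz":[0,0,0.0005],"dr":[0,0,0]},{"grip":1,"xyz":[0,0,0.0005],"dr":[0,0,0]}]'
python3 -c "
from h import *
s=ctrl.get_state();print(inhub(s['eef_pos']),R.from_rotvec([0,0,-HY]).apply(s['contact_force']),s['time'])"
```

```text
time: 11.33
eef_pos: [0.5155, 0.1715, 0.1224]
tcp_rot: [0.462, 0.887, 0.0, 0.0]
contact_force: [-2.7, -2.5, 4.8]
opening: 0.242
(np.float64(0.02552614366140758), np.float64(-0.0001631008875179682), np.float64(0.12242970034408568)) [-3.66151593 -0.45255365  4.84272002] 11.3333
```

```bash
python3 -m jog '[{"grip":1,"xyz":[0,0,0.0005],"dr":[0,0,0]},{"grip":1,"xyz":[0,0,0.0005],"dr":[0,0,0]},{"grip":1,"xyz":[0,0,0.0005],"dr":[0,0,0]}]'
python3 -c "
from h import *
s=ctrl.get_state();print(inhub(s['eef_pos']),R.from_rotvec([0,0,-HY]).apply(s['contact_force']),s['time'])"
```

```text
time: 11.58
eef_pos: [0.5156, 0.1715, 0.1222]
tcp_rot: [0.461, 0.887, 0.0, 0.0]
contact_force: [-2.9, -2.4, 6.4]
opening: 0.247
(np.float64(0.025540663219682194), np.float64(-0.0002305723836023947), np.float64(0.12224151850256551)) [-3.70892066 -0.3066488   6.35197877] 11.5833
```

```bash
python3 -m jog '[{"grip":0.9,"xyz":[0,0.0003,-0.0006],"dr":[0,0,0]},{"grip":0.5,"xyz":[0,0.0003,-0.0006],"dr":[0,0,0]},{"grip":0.4,"xyz":[0,0.0003,-0.0006],"dr":[0,0,0]},{"grip":0.4,"xyz":[0,0.0003,-0.0006],"dr":[0,0,0]},{"grip":0.4,"xyz":[0,0,-0.0006],"dr":[0,0,0]}]'
python3 - <<'E'
from h import *
look('w12')
sc=ctrl.read_camera('scene');cv2.imwrite('pics/s12.png',cv2.resize(sc[130:260,280:420,::-1],None,fx=4,fy=4,interpolation=cv2.INTER_CUBIC))
E
```

```text
time: 12.0
eef_pos: [0.5157, 0.1718, 0.1218]
tcp_rot: [0.462, 0.887, 0.001, 0.001]
contact_force: [0.1, -0.2, 0.3]
opening: 0.601
[ 2.590e-02 -1.000e-04  1.218e-01] [ 0.1 -0.2  0.3] 0.6007301336572806 12.0
```

View pics/w12.png

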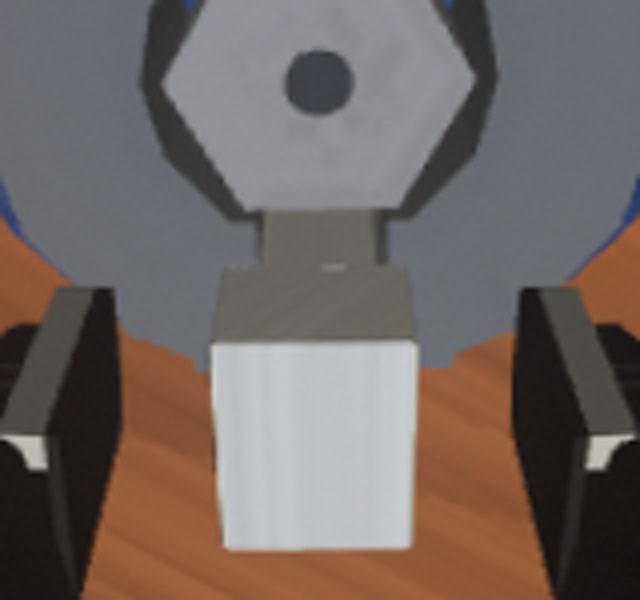

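View pics/s12.png

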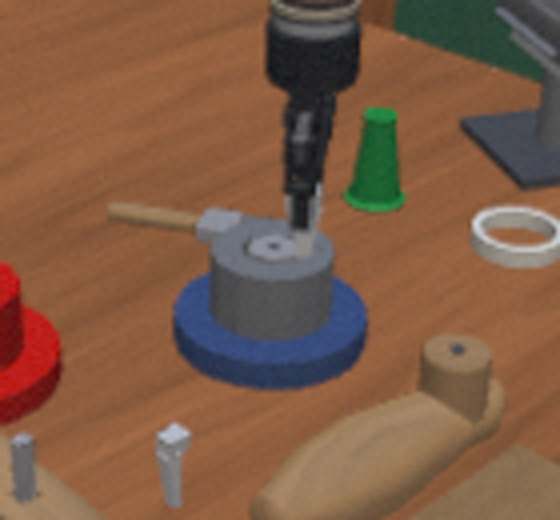

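Run:
```python
from h import *
w=np.load('w12.npy');P,Q=w[:3],w[3:]
f=lambda x,y,z:np.array(inhub(at(wrist_ray((240+(x+.5)/4-.5,170+(y+.5)/4-.5),P,Q),z)))
c=np.array([f(x,y,.1524) for x,y in [(211,343),(417,341),(412,548),(226,550)]]);print(c.round(4),c.mean(0))
t=c.mean(0); T=tgt(t[0],t[1],.17);delta(T,HY+np.pi/2)
```

```text
[[ 0.009  -0.0115  0.1524]
 [ 0.0088  0.0097  0.1524]
 [ 0.0362  0.0103  0.1524]
 [ 0.0365 -0.0109  0.1524]] [ 0.02264106 -0.00060055  0.1524    ]
shift [-0.0005 -0.003  -0.0481] dr [0.0013 0.0004 0.0002] t 12.1
```

```bash
python3 -m jog '[{"grip":0.4,"xyz":[0,0,-0.01],"dr":[0,0,0]},{"grip":0.4,"xyz":[0,0,-0.03],"dr":[0,0,0]},{"grip":0.4,"xyz":[0,0,-0.05],"dr":[0,0,0]},{"grip":1,"xyz":[0,-0.0015,-0.05],"dr":[0.001,0,0]},{"grip":1,"xyz":[0,-0.0015,-0.05],"dr":[0.001,0,0]},{"grip":1,"xyz":[0,-0.0015,-0.05],"dr":[0.001,0,0]},{"grip":1,"xyz":[0,-0.0015,-0.05],"dr":[0.001,0,0]},{"grip":1,"xyz":[0,-0.0015,-0.05],"dr":[0.001,0,0]},{"grip":1,"xyz":[0,-0.0015,-0.05],"dr":[0.001,0,0]},{"grip":1,"xyz":[0,-0.0015,-0.05],"dr":[0.001,0,0]}]'
python3 - <<'E'
from h import *
look('w13'); delta(tgt(.0245,-.0005,.158),HY+np.pi/2)
E
```

```text
time: 12.93
eef_pos: [0.5139, 0.1707, 0.1712]
tcp_rot: [0.462, 0.887, -0.001, -0.0]
contact_force: [-0.3, 0.1, 0.8]
opening: 0.0
[2.370e-02 1.000e-04 1.712e-01] [-0.3  0.1  0.8] 0.0004860249297208129 12.9333
shift [-0.0005  0.0007  0.0135] dr [-0.001  -0.      0.0002] t 12.9833
```

View pics/w13.png

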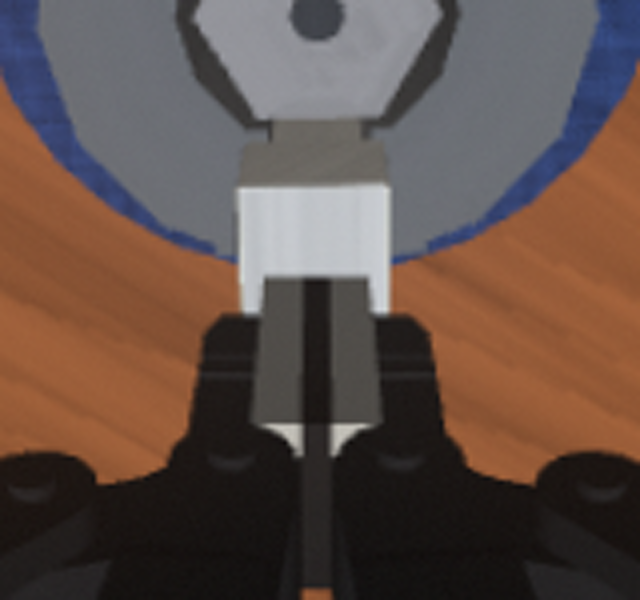

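```bash
python3 -m jog '[{"grip":1,"xyz":[-0.0003,0.0007,0.005],"dr":[0,0,0]},{"grip":1,"xyz":[-0.0003,0.0007,0.01],"dr":[0,0,0]},{"grip":1,"xyz":[-0.0003,0.0007,0.0135],"dr":[0,0,0]},{"grip":1,"xyz":[-0.0003,0.0007,0.0135],"dr":[0,0,0]},{"grip":1,"xyz":[-0.0003,0.0007,0.0135],"dr":[0,0,0]}]'; python3 -m jog '[{"grip":1,"xyz":[0,0,0.001],"dr":[0,0,0]},{"grip":1,"xyz":[0,0,0.002],"dr":[0,0,0]},{"grip":1,"xyz":[0,0,0.002],"dr":[0,0,0]}]'; python3 -m jog '[{"grip":1,"xyz":[0,0,0.001],"dr":[0,0,0]},{"grip":1,"xyz":[0,0,0.001],"dr":[0,0,0]},{"grip":1,"xyz":[0,0,0.001],"dr":[0,0,0]}]'
```

```text
time: 13.4
eef_pos: [0.5146, 0.1708, 0.1578]
tcp_rot: [0.462, 0.887, -0.001, -0.0]
contact_force: [0.6, -0.4, 0.1]
opening: 0.001
time: 13.65
eef_pos: [0.515, 0.1708, 0.1565]
tcp_rot: [0.462, 0.887, -0.0, 0.0]
contact_force: [-1.0, 0.1, -0.0]
opening: 0.001
time: 13.9
eef_pos: [0.515, 0.1709, 0.1555]
tcp_rot: [0.462, 0.887, -0.0, 0.0]
contact_force: [0.2, -0.3, -0.8]
opening: -0.001
```

```bash
python3 -m jog '[{"grip":1,"xyz":[0,0,0.001],"dr":[0,0,0]},{"grip":1,"xyz":[0,0,0.001],"dr":[0,0,0]},{"grip":1,"xyz":[0,0,0.001],"dr":[0,0,0]}]'
```

```text
time: 14.15
eef_pos: [0.5149, 0.1709, 0.1545]
tcp_rot: [0.462, 0.887, -0.0, 0.0]
contact_force: [-0.7, 0.6, 0.2]
opening: -0.0
```

```bash
python3 -m jog '[{"grip":1,"xyz":[0,0,0.0005],"dr":[0,0,0]},{"grip":1,"xyz":[0,0,0.0005],"dr":[0,0,0]},{"grip":1,"xyz":[0,0,0.0005],"dr":[0,0,0]}]'
```

```text
time: 14.4
eef_pos: [0.5149, 0.1708, 0.154]
tcp_rot: [0.462, 0.887, -0.0, 0.0]
contact_force: [0.2, -0.2, -0.7]
opening: -0.001
```

```bash
python3 -m jog '[{"grip":1,"xyz":[0,0,0.0005],"dr":[0,0,0]},{"grip":1,"xyz":[0,0,0.001],"dr":[0,0,0]},{"grip":1,"xyz":[0,0,0.001],"dr":[0,0,0]}]'
```

```text
time: 14.65
eef_pos: [0.5149, 0.1708, 0.1529]
tcp_rot: [0.462, 0.887, -0.0, 0.0]
contact_force: [-0.0, 0.1, 0.6]
opening: 0.0
```

```bash
python3 -m jog '[{"grip":1,"xyz":[0,0,0.0005],"dr":[0,0,0]},{"grip":1,"xyz":[0,0,0.0005],"dr":[0,0,0]},{"grip":1,"xyz":[0,0,0.0005],"dr":[0,0,0]}]'
```

```text
time: 14.9
eef_pos: [0.5149, 0.1709, 0.1525]
tcp_rot: [0.462, 0.887, -0.0, 0.0]
contact_force: [0.5, 0.8, -0.4]
opening: -0.0
```

```bash
python3 -m jog '[{"grip":1,"xyz":[0,0,0.0005],"dr":[0,0,0]},{"grip":1,"xyz":[0,0,0.0005],"dr":[0,0,0]},{"grip":1,"xyz":[0,0,0.0005],"dr":[0,0,0]}]'
```

```text
time: 15.15
eef_pos: [0.515, 0.1709, 0.152]
tcp_rot: [0.462, 0.887, -0.0, 0.0]
contact_force: [0.1, 0.0, -0.0]
opening: 0.002
```

```bash
python3 -m jog '[{"grip":1,"xyz":[0,0,0.0005],"dr":[0,0,0]},{"grip":1,"xyz":[0,0,0.0005],"dr":[0,0,0]},{"grip":1,"xyz":[0,0,0.0005],"dr":[0,0,0]}]'
```

```text
time: 15.4
eef_pos: [0.5151, 0.1709, 0.1516]
tcp_rot: [0.462, 0.887, -0.0, 0.0]
contact_force: [0.9, -0.5, 0.1]
opening: -0.001
```

```bash
python3 -m jog '[{"grip":1,"xyz":[0,0,0.0005],"dr":[0,0,0]},{"grip":1,"xyz":[0,0,0.0005],"dr":[0,0,0]},{"grip":1,"xyz":[0,0,0.0005],"dr":[0,0,0]}]'
```

```text
time: 15.65
eef_pos: [0.5152, 0.1709, 0.1516]
tcp_rot: [0.462, 0.887, -0.0, 0.0]
contact_force: [-1.7, 1.2, 4.3]
opening: -0.002
```

```bash
python3 -m jog '[{"grip":1,"xyz":[0,0,0.0005],"dr":[0,0,0]},{"grip":1,"xyz":[0,0,0.0005],"dr":[0,0,0]},{"grip":1,"xyz":[0,0,0.0005],"dr":[0,0,0]}]'
```

```text
time: 15.9
eef_pos: [0.5153, 0.1709, 0.1515]
tcp_rot: [0.462, 0.887, -0.0, 0.0]
contact_force: [-2.9, -1.1, 6.2]
opening: 0.0
```

```bash
python3 -m jog '[{"grip":1,"xyz":[0,0,0.0005],"dr":[0,0,0]},{"grip":1,"xyz":[0,0,0.0005],"dr":[0,0,0]},{"grip":1,"xyz":[0,0,0.0005],"dr":[0,0,0]}]'
```

```text
time: 16.15
eef_pos: [0.5154, 0.1709, 0.1515]
tcp_rot: [0.462, 0.887, -0.0, 0.001]
contact_force: [-1.8, -0.8, 7.4]
opening: -0.003
```

```bash
python3 -m jog '[{"grip":1,"xyz":[0,0,0.0005],"dr":[0,0,0]},{"grip":1,"xyz":[0,0,0.0005],"dr":[0,0,0]},{"grip":1,"xyz":[0,0,0.0005],"dr":[0,0,0]}]'
```

```text
time: 16.4
eef_pos: [0.5154, 0.1709, 0.1515]
tcp_rot: [0.461, 0.887, -0.0, 0.001]
contact_force: [-4.3, -0.9, 9.4]
opening: 0.001
```

```bash
python3 -m jog '[{"grip":1,"xyz":[0,0,0.0005],"dr":[0,0,0]},{"grip":1,"xyz":[0,0,0.0005],"dr":[0,0,0]},{"grip":1,"xyz":[0,0,0.0005],"dr":[0,0,0]}]'
```

```text
time: 16.65
eef_pos: [0.5155, 0.1709, 0.1515]
tcp_rot: [0.461, 0.887, -0.0, 0.001]
contact_force: [-4.0, -1.4, 10.8]
opening: -0.004
```

```bash
python3 -m jog '[{"grip":1,"xyz":[0.0003,-0.0004,0.001],"dr":[0,0,0]},{"grip":1,"xyz":[0.0003,-0.0004,0.001],"dr":[0,0,0]},{"grip":1,"xyz":[0.0003,-0.0004,0.001],"dr":[0,0,0]}]'
```

```text
time: 16.9
eef_pos: [0.5156, 0.1709, 0.1515]
tcp_rot: [0.461, 0.887, 0.0, 0.001]
contact_force: [-5.2, -1.3, 13.7]
opening: -0.0
```

```bash
python3 -m jog '[{"grip":1,"xyz":[0.0002,-0.0003,0.001],"dr":[0,0,0]},{"grip":1,"xyz":[0.0002,-0.0003,0.001],"dr":[0,0,0]},{"grip":1,"xyz":[0.0002,-0.0003,0.001],"dr":[0,0,0]}]'
```

```text
time: 17.15
eef_pos: [0.5157, 0.1709, 0.1514]
tcp_rot: [0.461, 0.887, 0.0, 0.002]
contact_force: [-6.4, -1.6, 16.8]
opening: 0.005
```

```bash
python3 -m jog '[{"grip":1,"xyz":[0.0002,-0.0003,0.001],"dr":[0,0,0]},{"grip":1,"xyz":[0.0002,-0.0003,0.001],"dr":[0,0,0]},{"grip":1,"xyz":[0.0002,-0.0003,0.001],"dr":[0,0,0]}]'
```

```text
time: 17.4
eef_pos: [0.5158, 0.1709, 0.1514]
tcp_rot: [0.461, 0.887, 0.001, 0.002]
contact_force: [-6.6, -1.7, 20.5]
opening: 0.001
```

```bash
python3 -m jog '[{"grip":1,"xyz":[0.0005,-0.0007,0.001],"dr":[0,0,0]},{"grip":1,"xyz":[0.0005,-0.0007,0.001],"dr":[0,0,0]},{"grip":1,"xyz":[0.0005,-0.0007,0.001],"dr":[0,0,0]}]'
```

```text
time: 17.65
eef_pos: [0.5157, 0.1709, 0.1514]
tcp_rot: [0.461, 0.887, 0.001, 0.003]
contact_force: [-5.8, -2.7, 22.4]
opening: 0.0
```

```bash
python3 -m jog '[{"grip":1,"xyz":[0.0004,-0.0006,0.0008],"dr":[0,0,0]},{"grip":1,"xyz":[0.0004,-0.0006,0.0008],"dr":[0,0,0]},{"grip":1,"xyz":[0.0004,-0.0006,0.0008],"dr":[0,0,0]}]'; python3 -c "
from h import *
s=ctrl.get_state();print(s['contact_force'],s['wrist_torque'])"
```

```text
time: 17.9
eef_pos: [0.5157, 0.1709, 0.1514]
tcp_rot: [0.461, 0.887, 0.002, 0.004]
contact_force: [-5.9, -2.7, 24.2]
opening: 0.001
[-5.89636618 -2.70698673 24.21930637] [-0.47488358  1.04452888 -0.00244358]
```

```bash
python3 -m jog '[{"grip":1,"xyz":[0.0003,-0.0004,0.0009],"dr":[0,0,0]},{"grip":1,"xyz":[0.0003,-0.0004,0.0009],"dr":[0,0,0]},{"grip":1,"xyz":[0.0003,-0.0004,0.0009],"dr":[0,0,0]}]'
```

```text
time: 18.15
eef_pos: [0.5158, 0.1709, 0.1513]
tcp_rot: [0.461, 0.887, 0.002, 0.005]
contact_force: [-5.7, -3.1, 26.0]
opening: 0.001
```

```bash
python3 -m jog '[{"grip":1,"xyz":[0.0002,-0.0003,0.0008],"dr":[0,0,0]},{"grip":1,"xyz":[0.0002,-0.0003,0.0008],"dr":[0,0,0]},{"grip":1,"xyz":[0.0002,-0.0003,0.0008],"dr":[0,0,0]},{"grip":1,"xyz":[0.0002,-0.0003,0.0008],"dr":[0,0,0]}]'; python3 -c "
from h import *
look('w14')"
```

```text
time: 18.48
eef_pos: [0.5158, 0.1709, 0.1513]
tcp_rot: [0.461, 0.887, 0.002, 0.005]
contact_force: [-7.4, -2.9, 28.7]
opening: 0.001
[ 0.0254 -0.0008  0.1513] [-7.4 -2.9 28.7] 0.0009116447617818945 18.4833
```

View pics/w14.png

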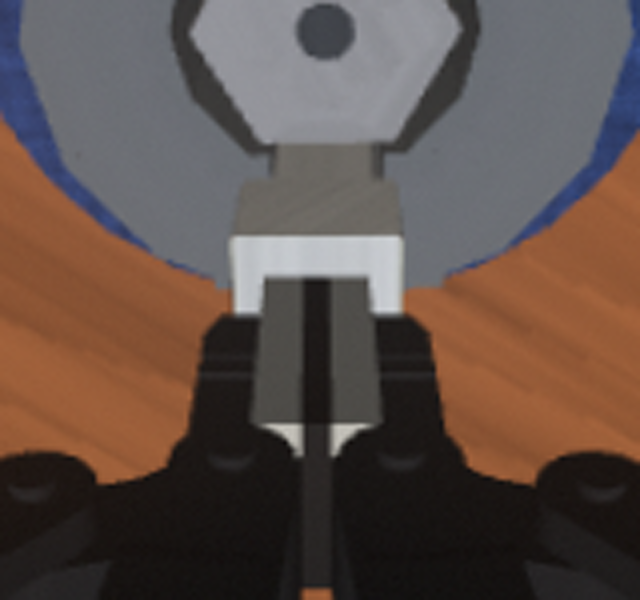

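```bash
python3 -m jog '[{"grip":1,"xyz":[0,-0.0005,-0.0002],"dr":[0,0,0]},{"grip":1,"xyz":[0,-0.001,-0.0002],"dr":[0,0,0]},{"grip":1,"xyz":[0,-0.001,-0.0002],"dr":[0,0,0]}]'; python3 -c "
from h import *
s=ctrl.get_state();print(inhub(s['eef_pos']),R.from_rotvec([0,0,-HY]).apply(s['contact_force']),s['time'])"
```

```text
time: 18.78
eef_pos: [0.5155, 0.1707, 0.1512]
tcp_rot: [0.461, 0.887, 0.003, 0.006]
contact_force: [-4.6, -1.4, 26.0]
opening: 0.001
(np.float64(0.025069229899998338), np.float64(-0.0008526595624802086), np.float64(0.15115787929049174)) [-4.60831247  1.46761908 26.03686622] 18.7833
```

```bash
python3 -m jog '[{"grip":1,"xyz":[0,-0.0005,0],"dr":[0,0,0]},{"grip":1,"xyz":[0,-0.0011,0.0003],"dr":[0,0,0]},{"grip":1,"xyz":[0,-0.0011,0.0006],"dr":[0,0,0]},{"grip":1,"xyz":[0,-0.0011,0.0006],"dr":[0,0,0]}]'; python3 -c "
from h import *
s=ctrl.get_state();print(inhub(s['eef_pos']),R.from_rotvec([0,0,-HY]).apply(s['contact_force']),s['time'])"
```

```text
time: 19.12
eef_pos: [0.5154, 0.1705, 0.1511]
tcp_rot: [0.462, 0.887, 0.004, 0.006]
contact_force: [-3.8, 0.6, 27.2]
opening: -0.004
(np.float64(0.024929222384131876), np.float64(-0.0009210627149254733), np.float64(0.15112632627363984)) [-2.77476797  2.6220945  27.22845727] 19.1167
```

```bash
python3 -m jog '[{"grip":1,"xyz":[0.0004,-0.0004,0],"dr":[0,0,0]},{"grip":1,"xyz":[0.0008,-0.0008,0.0004],"dr":[0,0,0]},{"grip":1,"xyz":[0.0008,-0.0008,0.0007],"dr":[0,0,0]},{"grip":1,"xyz":[0.0008,-0.0008,0.0007],"dr":[0,0,0]}]'; python3 -c "
from h import *
s=ctrl.get_state();print(inhub(s['eef_pos']),R.from_rotvec([0,0,-HY]).apply(s['contact_force']),s['time'])"
```

```text
time: 19.45
eef_pos: [0.5153, 0.1706, 0.1511]
tcp_rot: [0.462, 0.887, 0.005, 0.008]
contact_force: [-1.0, -0.4, 26.8]
opening: -0.004
(np.float64(0.024841105649419118), np.float64(-0.0008108323124993017), np.float64(0.15108533647667552)) [-1.0552428   0.28673297 26.79901106] 19.45
```

```bash
python3 -m jog '[{"grip":1,"xyz":[0.0002,-0.0003,0.0005],"dr":[0,0,0]},{"grip":1,"xyz":[0.0003,-0.0005,0.001],"dr":[0,0,0]},{"grip":1,"xyz":[0.0003,-0.0005,0.0012],"dr":[0,0,0]},{"grip":1,"xyz":[0.0003,-0.0005,0.0012],"dr":[0,0,0]}]'; python3 -c "
from h import *
s=ctrl.get_state();print(inhub(s['eef_pos']),R.from_rotvec([0,0,-HY]).apply(s['contact_force']),s['time'])"
```

```text
time: 19.78
eef_pos: [0.5154, 0.1706, 0.1511]
tcp_rot: [0.461, 0.887, 0.005, 0.008]
contact_force: [-2.1, -1.5, 30.7]
opening: 0.004
(np.float64(0.02491721243625225), np.float64(-0.0008277097844091794), np.float64(0.15106548216674104)) [-2.55106671 -0.05104928 30.73084414] 19.7833
```

```bash
python3 -m jog '[{"grip":1,"xyz":[-0.0005,0.001,-0.002],"dr":[0,0,0]},{"grip":1,"xyz":[-0.001,0.002,-0.004],"dr":[0,0,0]},{"grip":1,"xyz":[-0.0015,0.003,-0.006],"dr":[0,0,0]},{"grip":1,"xyz":[-0.002,0.004,-0.008],"dr":[0,0,0]},{"grip":1,"xyz":[-0.0025,0.005,-0.011],"dr":[0,0,0]},{"grip":1,"xyz":[-0.0025,0.005,-0.02],"dr":[0,0,0]},{"grip":1,"xyz":[-0.0025,0.005,-0.045],"dr":[0,0,0]},{"grip":1,"xyz":[-0.0025,0.005,-0.07],"dr":[0,0,0]},{"grip":1,"xyz":[-0.0025,0.005,-0.07],"dr":[0,0,0]},{"grip":1,"xyz":[-0.0025,0.005,-0.07],"dr":[0,0,0]}]'
python3 - <<'E'
from h import *
look('w15')
sc=ctrl.read_camera('scene');cv2.imwrite('pics/s15.png',cv2.resize(sc[130:260,280:420,::-1],None,fx=4,fy=4,interpolation=cv2.INTER_CUBIC))
E
```

```text
time: 20.62
eef_pos: [0.514, 0.1708, 0.2116]
tcp_rot: [0.462, 0.887, 0.001, 0.001]
contact_force: [0.4, 0.2, -0.8]
opening: -0.002
[2.390e-02 1.000e-04 2.116e-01] [ 0.4  0.2 -0.8] -0.0017100243051154846 20.6167
```

View pics/w15full.png

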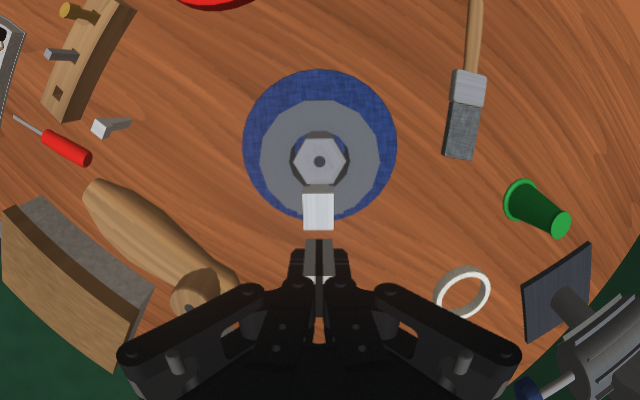

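View pics/s15.png

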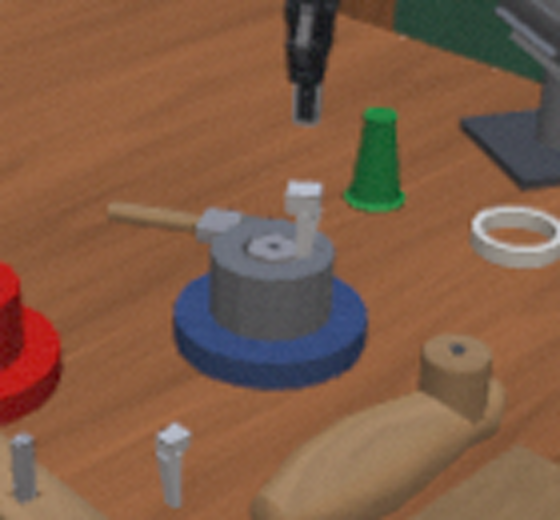

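Run:
```python
from h import *
w=np.load('w15.npy');P,Q=w[:3],w[3:]
f=lambda x,y,z:np.array(inhub(at(wrist_ray((x,y),P,Q),z)))
print([f(x,y,.1511).round(4) for x,y in [(303,194),(334,194),(334,230),(304,230)]])
print([f(x,y,.092).round(4) for x,y in [(319.5,161)]],ctrl.get_state()['contact_force'])
ctrl.sign_off()
```

```text
[array([ 0.0101, -0.0113,  0.1511]), array([0.0101, 0.01  , 0.1511]), array([0.0373, 0.0106, 0.1511]), array([ 0.0374, -0.011 ,  0.1511])]
[array([-0.0006,  0.0001,  0.092 ])] [ 0.09101174 -1.67329245 -0.45699719]
the job is handed in; nothing more can be done
```

The larger taper key is wedged in the blue hub's keyway, let go, and the job is handed in; I never measured the squeeze on the hub itself.

**What I did:** I took the key from the rack's far pocket by its head. I turned it so the straight face met the shaft and lowered it to first contact, about 27–28 mm deep. I then let go and pressed the head down with closed fingers in small steps. The press peaked at a reading of 30.7 N, just over the suggested 20–30 N and under the 40 N limit. I then lifted clear.

**Last checks:**
- **Position:** the head sits within about 0.5 mm of mid-keyway with no visible turn. Its top was at about 151 mm when pressed, so the thin end is about 29 mm deep.
- **Standing free:** the last pictures show the key upright on its own, with the robot about 60 mm above it and wrist force near zero.
- **Other things:** nothing else on the bench looked moved in the last wrist and scene pictures; I only checked this by eye.

**What disagreed:**
- **Sideways push:** during the press a sideways force of up to about 8 N built up, pushing outward on the head. I cancelled it to under 3 N before the final push.
- **Lean:** the camera put the head about 1 mm nearer the shaft than I expected. That could be camera error or a lean of up to about 0.02 rad, well inside the 0.12 rad limit.

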